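# Hang the hook plate on its screw in the kitchen niche

### The arm

A 7-joint arm with a two-finger parallel gripper is mounted at the origin on the work surface. World frame = base frame: x ahead of the robot, y to its left, z up, the work surface at z = 0. Lengths are in m, angles in rad, forces in N, time in s.
With the tool pointing down it reaches from about 0.4 to 0.85 m from the base axis. Payload 6.9 kg.
Tool frame: the origin (TCP) lies midway between the tips of the shut fingers; the grasp point (between the pads) lies 19 mm behind it (r.grasp_offset is the distance from the TCP to the grasp point, in m); z points along the fingers, y is the direction in which the jaws open and shut (so a half turn about z gives the same grasp; the last joint's range is limited). The gripper opens to 85 mm and grips with 20 to 120 N. Pads are 22 mm wide; open, the fingers measure 114 mm over their backs; the gripper's body (76 mm by 85 mm) begins 54 mm behind the grasp point. The pads swing forward as they close: fully open they stand 13 mm farther back than shut.
Start: joints at [1.351, 0.507, -0.238, 1.5, 0.126, 1.149, -0.155], TCP at [0.2, -0.592, 0.231] pointing down, gripper open.
Joint ranges: [-3.08, 3.08], [-0.24, 2.05], [-1.43, 1.35], [0, 2.5], [-1.52, 4.66], [0.17, 1.96], [-2.89, 2.89]. Speed limits (rad/s): [2.39, 2.39, 3.14, 3.14, 3.14, 3.14, 3.14].

### API

Orientations are given as a unit quaternion [w, x, y, z].
In Python, from rig import r gives the robot as it stands. The module is installed in compiled form; this text tells all that it offers.
- The arm moves only by the tool servo_tool, never from a script. Its argument "steps" is a list of rows, each a list of 5 numbers: the shift along the tool's x, y, z in mm, then the turn about the tool's z in rad, then the closure, from 0 (fully open) to 1 (shut). In form: [[dx, dy, dz, spin, gripper], ...]. A call has 1 to 12 rows; each row shifts and turns the commanded pose from where the row before left it, along the tool's axes as they then stand; what a row does not reach is not made up. A row lasts 1/8 s, in which the tool goes at most 62.5 mm and 10.7 degrees, less where a joint would pass 70% of its speed; a pose out of reach is approached as far as the arm can. A call is refused whole if a number of a shift passes 62.5 or a number of a turn 0.188, either way. A call with a gripper value outside its range is refused whole. The fingers move at their own pace and stop on an object; "force" is the grip in N (left out, the last holds). Time passes only in rows, so rows that do not move let the fingers close. It gives the time, the measured TCP pose, the force and the opening at its end, in the units of the state.
- r.state(): the state, without advancing time (a new reading comes with each control period).
- r.read_camera(name): name is "scene" or "top"; returns the picture (420x560x3 uint8, blue, green, red); there is no depth.
- r.get_calibration(name): a dict with "mtx" (3x3 intrinsics, pixels), "rvec" (rotation vector, rad) and "tvec" (3), from world to camera coordinates, as OpenCV has them. Camera axes: x right, y down, z forward; pixel columns grow to the right and rows downward; lengths in m; the calibration is good to about 2 mm. A picture is of the moment at which its call begins. get_calibration takes no time and is no camera call.
- r.close_job(): hands the job in, once; it reports no verdict.
The state is a dict: "t": time; "joint_positions": joint angles; "qd": joint speeds; "joint_efforts": joint torques, N m; "position": TCP position; "tool_rot": TCP orientation; "wrist_force": force on the tool from outside, world axes, zero at the start; "wrist_torque": the same for the moment, N m; "opening": finger opening in m.
Only numpy, scipy, OpenCV 4.12 (cv2) and the standard library are available. Lean on these libraries where they do the work, as an engineer would, in place of code of your own. Each camera call takes 0.05 s, during which the arm holds its last target.

### The job

Put the aluminium hook plate back up on the niche's sloping plywood board: pass the wide end of its keyhole over the screw head so that the plate lies flat on the board, then slide it down the slope until it is fully home on the screw, straight and flush, and let go. Be gentle: do not press or shove it hard against the board or screw, and leave the saucer with its shuttlecocks, the tumbler, the tube and the carabiner alone.

Things in the scene. Friction and masses are not known exactly. Their poses are not given: they have to be found in the camera images.
- hook_plate: Loose aluminium wall plate, 200 to 330 g, 120 mm long (x), 70 mm wide (y), 5 mm thick, lying on its back on the niche floor. Origin: centre of its underside (the back, which goes against the board); +x to its upper end, +z out of its front. A keyhole goes right through on its centre line, the slot above the wide mouth; a hook stands on its front.
- hook_grip (a point): Middle of the hook's post, where to grip it (plate x -18, z +27 mm; axes as the plate's). The post is 16 mm thick along y (the width to grip), 26 mm long along x, and stands from the plate up to 48 mm above its underside. At its top a nose, also 16 mm thick, points to +x as far as plate x +10 mm, z 38 to 48 mm.
- keyhole_wide (a point): Centre of the keyhole's wide mouth, on the plate's underside (plate x +16 mm; axes as the plate's). The mouth is 22 mm square, with 45 degree lead-in chamfers towards the slot, which starts at plate x +27 mm. It passes over the screw head with 2 mm to spare on each side.
- keyhole_seat (a point): Point in the slot, on the underside (plate x +42 mm; axes as the plate's), where the screw's axis lies when fully home, its shank against the slot's end at x +45. The slot is 9 mm wide. A raised lip on each side of it, 9.5 mm wide, ramps from 5 mm above the underside at x +27 to 8 mm at x +35, then stays level to x +50.
- slope_board: Fixed plywood board, its face sloping up away from the robot at 30 degrees, springy (it gives about 1 mm per 6 N pressed square on it), 240 mm long and 220 mm wide. Origin: a pencilled cross on the face, 120 mm above the niche floor; +x up the slope (face from -140 to +100 mm), +y across to the left seen from the robot, +z square out of the face. Over 50 N in all between plate and board or screw is too rough.
- screw_mark (a point): The same pencilled cross (axes as the board's). The steel screw stands square to the face at x 0, but up to 10 mm left or right of the cross (y): not measured, to be felt or seen. Shank 6 mm thick; round head 18 mm across, 4.5 mm thick, underside 6.5 mm off the face. The plate riding on the head is 11 mm off the face.
- head_top (a point): Point 11 mm out from the cross, level with the top of the screw head (axes as the board's). A spring pulls the head to the board: it lifts up to 5 mm, 4 N to start and 2 N more per mm, and clamps the slot's lips. Sliding home takes 6 to 20 N, stops dead at the slot end, and stays clamped when let go (clamping alone makes 23 N in all of contact).
- saucer: White ceramic saucer, 160 mm across, 15 mm high, lying on the niche floor with two shuttlecocks on it; origin at the centre of its underside. Leave alone.
- shuttle0: Nylon shuttlecock standing skirt down on the saucer, 62 mm across, 83 mm high; origin at the centre of its underside. Leave alone.
- shuttle1: The other such shuttlecock. Leave alone.
- tumbler: Clear polycarbonate tumbler, 76 mm across, 110 mm high, standing; origin at the centre of its underside. Leave alone.
- shuttle_tube: White plastic shuttle tube, 68 mm across, 211 mm high, standing; origin at the centre of its underside. Leave alone.
- carabiner: Aluminium carabiner, 95 mm by 52 mm, 10 mm thick, lying flat in front of the board; origin near its middle, on its underside. Leave alone.
Mind the look-alikes: they are no part of the job. What is shaped like the hook_plate but orange or pink is not meant.

How it is judged:
By the outcome, as a careful person would: the job done as asked, in the order asked, and still so for the second after the job is handed in, with the robot touching nothing.
It also fails if it takes over 67 s, if anything falls off the work surface, if the arm or the gripper's body presses on something with over 40 N, if the wrist force passes 120 N, or if a joint passes its speed limit or range.

## Working session

There is one attempt and no reset: what is moved stays moved. The work goes in short steps, Python scripts to look and compute and a tool call to move; the robot and the scene stay as the last step left them, time stands still between calls to the robot, and variables do not carry over. Pictures are saved under pics/ and viewed, and the job is handed in when it is done.

Besides the shell and the picture viewer there is one more tool, called after "Request:" as a command line: name --pt "numbers of a row" for each row, then --argument value for the rest. servo_tool: Moves the arm, as the interface text tells. Its arguments: {"type":"object","properties":{"steps":{"type":"array"},"force":{"type":"number"}},"required":["steps"]}

```bash
mkdir -p pics; cat > h.py <<'E'
import numpy as np,cv2
from rig import r
from scipy.spatial.transform import Rotation as R
def cal(n):
    c=r.get_calibration(n);K=np.array(c['mtx'],float);Rm=cv2.Rodrigues(np.array(c['rvec'],float))[0];t=np.array(c['tvec'],float).ravel();return K,Rm,t
def ray(n,uv):
    K,Rm,t=cal(n);d=Rm.T@(np.linalg.inv(K)@np.array([uv[0],uv[1],1.]));return -Rm.T@t,d/np.linalg.norm(d)
def onplane(n,uv,z=None,p0=None,nn=(0,0,1)):
    o,d=ray(n,uv);p0=np.array([0,0,z]) if p0 is None else np.array(p0);nn=np.array(nn);return o+d*((p0-o)@nn/(d@nn))
def tri(a,b,na='scene',nb='top'):
    o1,d1=ray(na,a);o2,d2=ray(nb,b);A=np.c_[d1,-d2];s=np.linalg.lstsq(A,o2-o1,rcond=None)[0]
    p,q=o1+d1*s[0],o2+d2*s[1];return (p+q)/2,np.linalg.norm(p-q)
def proj(n,P):
    K,Rm,t=cal(n);q=(Rm@np.atleast_2d(P).T).T+t;q=(K@q.T).T;return q[:,:2]/q[:,2:]
def rot():
    q=r.state()['tool_rot'];return R.from_quat([q[1],q[2],q[3],q[0]])
E
python3 - <<'E'
from h import *
np.set_printoptions(precision=4,suppress=True)
for n in('scene','top'):
    im=r.read_camera(n);cv2.imwrite(f'pics/{n}0.png',im)
    K,Rm,t=cal(n);print(n,K,-Rm.T@t,Rm[2])
print(r.state(),r.grasp_offset)
E
```

```text
scene [[417.0684   0.     272.7252]
 [  0.     417.0684 210.4726]
 [  0.       0.       1.    ]] [0.7933 0.4661 0.9453] [-0.3094 -0.4977 -0.8103]
top [[484.0858   0.     279.7065]
 [  0.     484.0858 208.2901]
 [  0.       0.       1.    ]] [ 0.2697 -0.0523  1.2808] [ 0.1551 -0.0084 -0.9879]
{'t': 0.1, 'joint_positions': array([ 1.3505,  0.5082, -0.2375,  1.501 ,  0.1257,  1.1489, -0.1548]), 'qd': array([ 0.0011, -0.002 , -0.0002, -0.0044, -0.001 , -0.0014, -0.001 ]), 'joint_efforts': array([ -0.0048, -62.183 ,  -2.1946, -25.0203,   0.0125,   0.0077,
        -0.    ]), 'position': array([ 0.1998, -0.5917,  0.2305]), 'tool_rot': array([-0.0008,  0.9868,  0.1622, -0.0002]), 'wrist_force': array([-0.0059,  0.1263,  0.0145]), 'wrist_torque': array([-0.0217,  0.0276, -0.0311]), 'opening': 0.08557574321173952} 0.0187
```

```bash
ls -la
```

```text
total 16
drwxr-xr-x  3 agent agent 4096 Dec  7 14:07 .
drwxr-xr-x 23 root  root  4096 Dec  7 14:06 ..
-rw-r--r--  1 agent agent  908 Dec  7 14:07 h.py
drwxr-xr-x  2 agent agent 4096 Dec  7 14:07 pics
```

View pics/scene0.png

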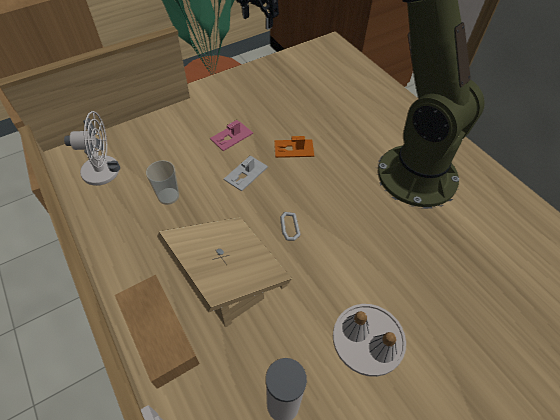

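View pics/top0.png

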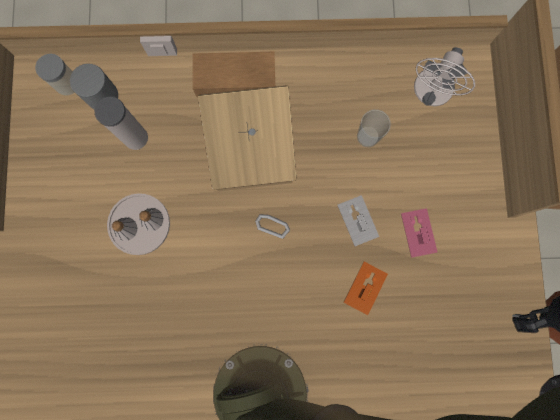

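The scene view shows the grey plate at about (245,172), the board screw at (220,252), and the carabiner at (290,226). In the top view they are at (358,221), (251,131) and (272,226). I'll zoom in next.

```bash
python3 - <<'E'
import cv2,numpy as np
s=cv2.imread('pics/scene0.png');t=cv2.imread('pics/top0.png')
def c(im,x,y,w,h,k):return cv2.resize(im[y:y+h,x:x+w],None,fx=k,fy=k,interpolation=cv2.INTER_CUBIC)
a=np.hstack([c(s,210,145,66,50,6),c(t,325,190,66,50,6)])
b=np.hstack([c(s,187,225,66,50,6),c(t,218,108,66,50,6)])
cv2.imwrite('pics/z0.png',np.vstack([a,b]))
E
```

```text
(no output)
```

View pics/z0.png

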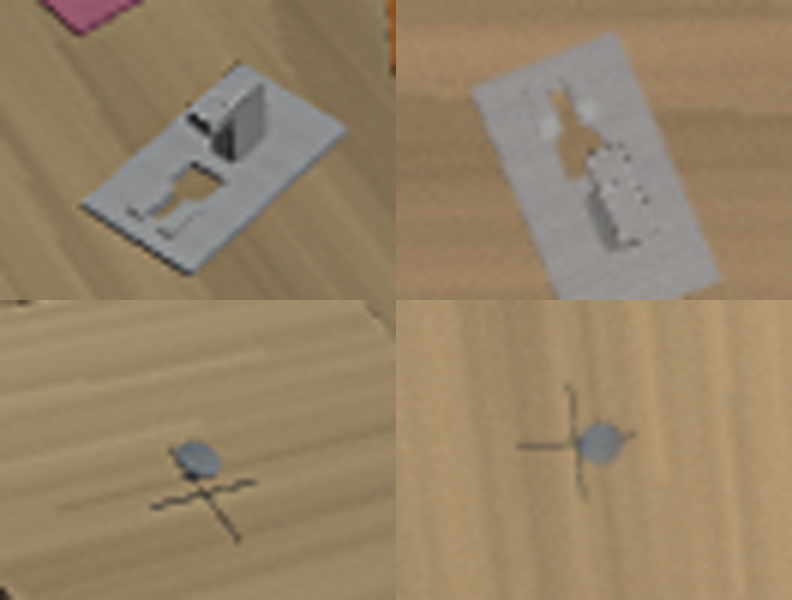

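```bash
python3 - <<'E'
from h import *
np.set_printoptions(precision=4,suppress=True)
s=cv2.imread('pics/scene0.png');t=cv2.imread('pics/top0.png')
def quad(m,k):
    cs=cv2.findContours(m,cv2.RETR_EXTERNAL,cv2.CHAIN_APPROX_NONE)[0];c=max(cs,key=cv2.contourArea)
    h=cv2.convexHull(c);e=0.02
    q=cv2.approxPolyN(c,4,ensure_convex=True).reshape(-1,2) if hasattr(cv2,'approxPolyN') else None
    return q.astype(float)/k
for n,im,(x,y,w,h) in(('scene',s,(215,148,60,50)),('top',t,(330,190,60,60))):
    k=6;c=cv2.resize(im[y:y+h,x:x+w],None,fx=k,fy=k,interpolation=cv2.INTER_CUBIC)
    hsv=cv2.cvtColor(c,cv2.COLOR_BGR2HSV);m=((hsv[...,1]<50)&(hsv[...,2]>60)).astype(np.uint8)*255
    m=cv2.morphologyEx(m,cv2.MORPH_CLOSE,np.ones((25,25)));m=cv2.morphologyEx(m,cv2.MORPH_OPEN,np.ones((15,15)))
    q=quad(m,k)
    cv2.imwrite(f'pics/m_{n}.png',cv2.drawContours(c.copy(),[(q*k).astype(int)],-1,(0,0,255),1))
    q=(q+.5/k-.5)+[x,y]
    P=np.array([onplane(n,p,.005) for p in q]);print(n,q,'\n',P,P.mean(0),np.linalg.norm(P-np.roll(P,-1,0),axis=1))
# screw head & cross
uv=lambda zx,zy,ox,oy:(ox+(zx+.5)/6-.5,oy+(zy+.5)/6-.5)
sh=uv(200,458,187,225);sx=uv(205,193+300,187,225)
sh=uv(200,158,187,225);sx=uv(205,193,187,225)
th=uv(600-396,143,218,108);tx=uv(578-396,146,218,108)
print('head',tri(sh,th),'cross',tri(sx,tx))
E
```

```text
scene [[268.4167 166.0833]
 [241.5833 190.9167]
 [222.4167 178.75  ]
 [249.5833 154.5833]] 
 [[ 0.3594 -0.259   0.005 ]
 [ 0.4748 -0.2171  0.005 ]
 [ 0.5009 -0.2863  0.005 ]
 [ 0.3846 -0.3295  0.005 ]] [ 0.4299 -0.273   0.005 ] [0.1228 0.074  0.1241 0.0749]
top [[379.25   236.25  ]
 [354.25   246.25  ]
 [336.5833 204.4167]
 [361.0833 194.5833]] 
 [[ 0.3882 -0.3245  0.005 ]
 [ 0.3635 -0.257   0.005 ]
 [ 0.4765 -0.2154  0.005 ]
 [ 0.5014 -0.2823  0.005 ]] [ 0.4324 -0.2698  0.005 ] [0.0719 0.1203 0.0714 0.1208]
head (array([0.643 , 0.0019, 0.1336]), np.float64(0.0002121359299088871)) cross (array([0.6459, 0.011 , 0.1233]), np.float64(0.001702112981890053))
```

```bash
python3 -c "
import cv2,numpy as np
a=cv2.imread('pics/m_scene.png');b=cv2.imread('pics/m_top.png');a=cv2.copyMakeBorder(a,0,360-a.shape[0],0,0,0);cv2.imwrite('pics/m.png',np.hstack([a,b]))
s=cv2.imread('pics/scene0.png');t=cv2.imread('pics/top0.png')
cv2.imwrite('pics/b1.png',np.hstack([cv2.resize(s[205:335,145:305],None,fx=2.5,fy=2.5,interpolation=2),cv2.resize(t[75:205,170:330],None,fx=2.5,fy=2.5,interpolation=2)]))"
```

```text
(no output)
```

View pics/m.png

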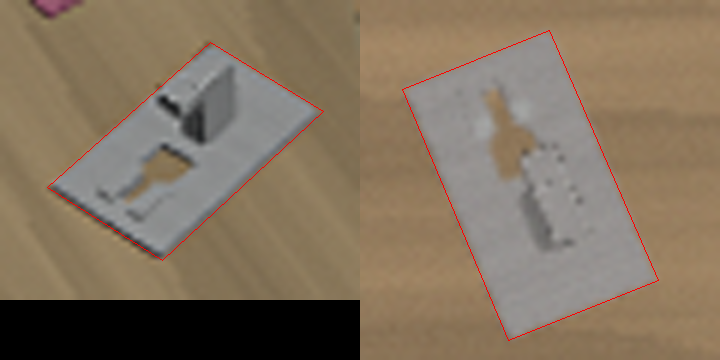

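View pics/b1.png

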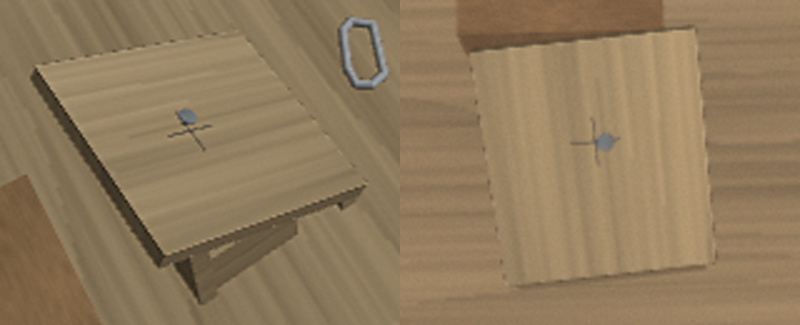

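```bash
python3 - <<'E'
import cv2,numpy as np
s=cv2.imread('pics/scene0.png');t=cv2.imread('pics/top0.png')
def c(im,x,y,w,h,k):return cv2.resize(im[y:y+h,x:x+w],None,fx=k,fy=k,interpolation=cv2.INTER_CUBIC)
def row(im,pts):return np.hstack([c(im,x-12,y-12,24,24,8) for x,y in pts])
# scene: order UL(y+),UR(y-),LL(y+),LR(y-)
a=row(s,[(210,306),(159,232),(291,279),(243,219)])
b=row(t,[(200,95),(289,87),(213,189),(296,180)])
cv2.imwrite('pics/c.png',np.vstack([a,b]))
E
```

```text
(no output)
```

View pics/c.png

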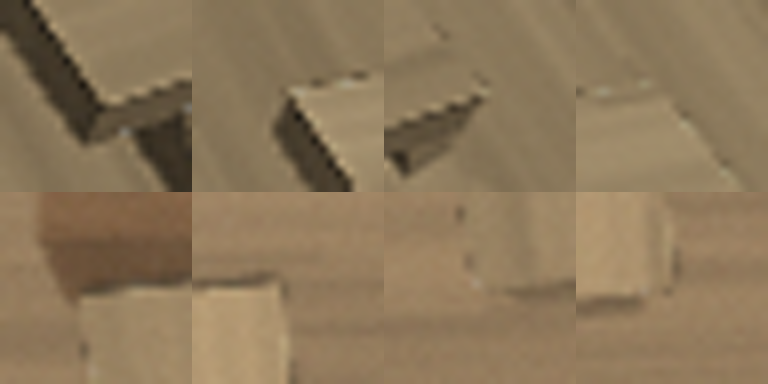

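```bash
cat > b.py <<'E'
from h import *
np.set_printoptions(precision=4,suppress=True)
def g(cx,cy,zx,zy,k):return (cx-12+(zx+.5)/8-.5-24*k,cy-12+(zy+.5)/8-.5)
S=[g(210,306,100,106,0),g(159,232,290,92,1),g(291,279,486,94,2),g(243,219,660,90,3)]
T=[g(200,95,82,291-192,0),g(289,87,282,283-192,1),g(213,189,478,288-192,2),g(296,180,672,290-192,3)]
S=[(a,b) for a,b in S]
P=np.array([tri(a,b)[0] for a,b in zip(S,T)]);E=[tri(a,b)[1] for a,b in zip(S,T)]
if __name__=='__main__':
    print(P,E)
    print('widths',np.linalg.norm(P[0]-P[1]),np.linalg.norm(P[2]-P[3]),'len',np.linalg.norm(P[0]-P[2]),np.linalg.norm(P[1]-P[3]))
    y=(P[0]-P[1]+P[2]-P[3]);x=(P[0]+P[1]-P[2]-P[3]);print('yaw from y',np.arctan2(-y[0],y[1]),'from x',np.arctan2(x[1],x[0]),'slope',np.arctan2(x[2],np.hypot(*x[:2])),'roll',y[2]/np.linalg.norm(y))
    # per-camera, known heights
    for n,C in(('scene',S),('top',T)):
        Q=np.array([onplane(n,c,z) for c,z in zip(C,[.17,.17,.05,.05])]);print(n,Q)
        y=(Q[0]-Q[1]+Q[2]-Q[3]);print(np.arctan2(-y[0],y[1]))
        cr=(Q[0]+Q[1])/2*140/240+(Q[2]+Q[3])/2*100/240;print('cross from corners',cr)
    uv=lambda zx,zy,ox,oy:(ox+(zx+.5)/6-.5,oy+(zy+.5)/6-.5)
    sh=uv(200,158,187,225);sx=uv(205,193,187,225)
    th=uv(600-396,143,218,108);tx=uv(578-396,146,218,108)
    print('head',onplane('scene',sh,.1295),onplane('top',th,.1295),'cross',onplane('scene',sx,.12),onplane('top',tx,.12))
    # floor triangulation of plate corners
    a=[[268.4167,166.0833],[241.5833,190.9167],[222.4167,178.75],[249.5833,154.5833]]
    b=[[354.25,246.25],[336.58,204.42],[361.08,194.58],[379.25,236.25]]
    for i,j in zip(a,b): print('plate',tri(i,j))
E
python3 b.py
```

```text
[[ 0.7245  0.1273  0.1736]
 [ 0.742  -0.0896  0.1736]
 [ 0.5184  0.1098  0.0534]
 [ 0.5357 -0.1055  0.0521]] [np.float64(0.0006409159520209262), np.float64(0.0009472403441998752), np.float64(0.00011163916639671456), np.float64(0.0012359476164255283)]
widths 0.21758570930590376 0.216014458229674 len 0.23914120577474476 0.23985791647807253
yaw from y 0.08042246550567923 from x 0.08080144910716124 slope 0.5286703925044592 roll 0.0030819111000975293
scene [[ 0.7244  0.1255  0.17  ]
 [ 0.7421 -0.0925  0.17  ]
 [ 0.5173  0.1085  0.05  ]
 [ 0.5347 -0.1064  0.05  ]]
0.08087805634853905
cross from corners [0.6469 0.01   0.12  ]
top [[ 0.7257  0.1281  0.17  ]
 [ 0.7431 -0.0894  0.17  ]
 [ 0.5192  0.1102  0.05  ]
 [ 0.5367 -0.106   0.05  ]]
0.08035515076226392
cross from corners [0.6484 0.0122 0.12  ]
head [ 0.6424 -0.0006  0.1295] [0.6443 0.0021 0.1295] cross [0.646  0.0085 0.12  ] [0.6463 0.0117 0.12  ]
plate (array([ 0.3625, -0.2555,  0.0104]), np.float64(0.0017474452791900494))
plate (array([ 0.4759, -0.215 ,  0.008 ]), np.float64(0.00017292279230159098))
plate (array([ 0.5015, -0.2822,  0.0091]), np.float64(0.00198220527234832))
plate (array([ 0.3877, -0.323 ,  0.0124]), np.float64(0.00045301141711848885))
```

Request:
servo_tool --pt "25.3 -19.1 -8 -0.027 0" --pt "25.3 -19.1 -8 0 0" --pt "25.3 -19.1 -8 0 0" --pt "25.3 -19.1 -8 0 0" --pt "25.3 -19.1 -10 0 0" --pt "25.3 -19.1 -10 0 0" --pt "25.3 -19.1 15 0 0" --pt "25.3 -19.1 15 0 0" --pt "25.3 -19.1 25 0 0" --pt "25.3 -19.1 25 0 0" --pt "25.3 -19.1 35 0 0" --pt "25.3 -19.1 35 0 0"

```text
t: 1.6
position: [0.4068, -0.2718, 0.1323]
tool_rot: [0.0, 0.985, 0.175, 0.0]
wrist_force: [1.1, -0.4, -0.5]
opening: 0.0858
```

```bash
cat >> h.py <<'E'
def st():
    s=r.state();x=rot().as_matrix()
    print('t %.2f'%s['t'],'pos',np.round(s['position']*1000,1),'xaxis yaw %.4f'%np.arctan2(x[1,0],x[0,0]),'F',np.round(s['wrist_force'],1),'T',np.round(s['wrist_torque'],2),'open %.1f'%(s['opening']*1000),'zax',np.round(x[:,2],3))
def d(target,yaw=None):
    s=r.state();x=rot().as_matrix();v=np.round((x.T@(np.array(target)-s['position']))*1000,1);print('tool delta',v, 'spin', None if yaw is None else round(np.arctan2(x[1,0],x[0,0])-yaw,4))
E
python3 - <<'E'
from h import *
st();d([.4143,-.2776,.0135],.353)
a=r.read_camera('scene');b=r.read_camera('top');cv2.imwrite('pics/s1.png',a);cv2.imwrite('pics/t1.png',b)
cv2.imwrite('pics/1.png',np.hstack([cv2.resize(a[110:210,200:300],None,fx=4,fy=4,interpolation=2),cv2.resize(b[170:270,310:410],None,fx=4,fy=4,interpolation=2)]))
E
```

```text
t 1.60 pos [ 406.8 -271.8  132.3] xaxis yaw 0.3525 F [ 1.1 -0.4 -0.5] T [-0.01 -0.05 -0.01] open 85.8 zax [ 0. -0. -1.]
tool delta [  5.    8.  118.8] spin -0.0005
```

View pics/1.png

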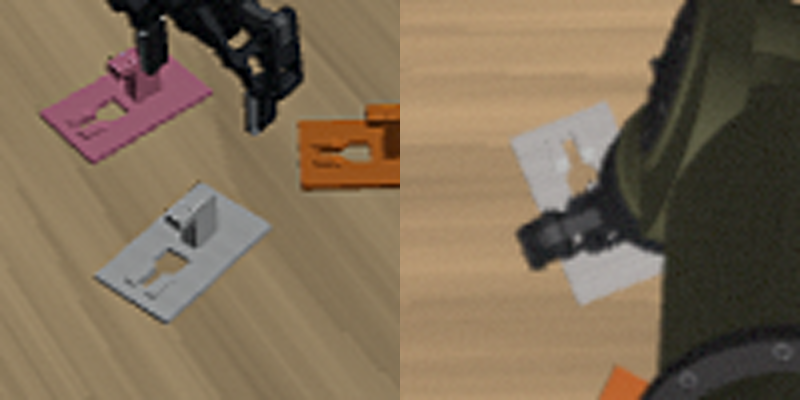

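The gripper hovers above the plate. In the crop its fingertips straddle the post from above, and the lookalikes are clear. I'll descend next.

Request:
servo_tool --pt "5 8 20 0 0" --pt "0 0 25 0 0" --pt "0 0 25 0 0" --pt "0 0 20 0 0" --pt "0 0 15 0 0" --pt "0 0 9 0 0" --pt "0 0 5 0 0" --pt "0 0 0 0 0" --force 50

```text
t: 2.7
position: [0.414, -0.2785, 0.0144]
tool_rot: [0.0, 0.984, 0.176, 0.0]
wrist_force: [0.7, -0.2, -0.5]
opening: 0.0851
```

```bash
python3 - <<'E'
from h import *
st();d([.4143,-.2776,.0135],.353)
a=r.read_camera('scene');cv2.imwrite('pics/s2.png',a)
cv2.imwrite('pics/2.png',cv2.resize(a[130:210,200:300],None,fx=7,fy=7,interpolation=2))
E
```

```text
t 2.70 pos [ 414.  -278.5   14.4] xaxis yaw 0.3528 F [ 0.7 -0.2 -0.5] T [-0.02 -0.01 -0.01] open 85.1 zax [ 0. -0. -1.]
tool delta [ 0.6 -0.7  0.9] spin -0.0002
```

View pics/2.png

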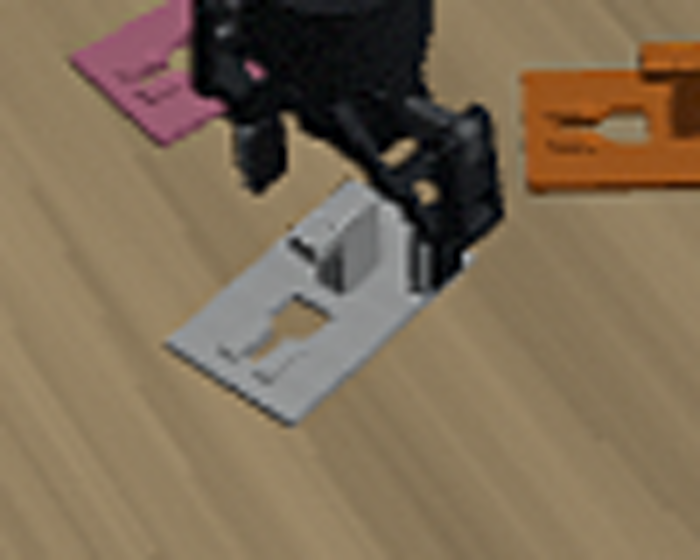

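The fingers straddle the post, with the post at crop (345,240) and the near finger at (435,260). Closing now.

Request:
servo_tool --pt "0 0 0 0 0.5" --pt "0 0 0 0 0.7" --pt "0 0 0 0 1" --pt "0 0 0 0 1" --pt "0 0 0 0 1" --pt "0 0 0 0 1" --pt "0 0 0 0 1" --pt "0 0 0 0 1" --force 50

```text
t: 3.75
position: [0.4139, -0.2784, 0.0145]
tool_rot: [0.0, 0.984, 0.175, 0.0]
wrist_force: [-1.7, 0.8, 5.2]
opening: 0.0156
```

```bash
python3 - <<'E'
from h import *
st()
E
```

```text
t 3.75 pos [ 413.9 -278.4   14.5] xaxis yaw 0.3528 F [-1.7  0.8  5.2] T [0.23 0.22 0.04] open 15.6 zax [ 0. -0. -1.]
```

Request:
servo_tool --pt "0 0 -8 0 1" --pt "0 0 -18 0 1" --pt "0 0 -22 0 1" --pt "0 0 -25 0 1" --pt "0 0 -25 0 1" --pt "12 -10 -20 0 1" --pt "20 -17 -20 0 1" --pt "22 -19 -20 0 1" --pt "24 -20 0 0 1" --pt "24 -20 0 0 1" --pt "24 -20 0 0 1" --pt "15 -12 0 0 1"

```text
t: 5.25
position: [0.5057, -0.1173, 0.1723]
tool_rot: [-0.0, 0.984, 0.176, -0.0]
wrist_force: [0.1, 0.2, -3.4]
opening: 0.0156
```

```bash
python3 - <<'E'
from h import *
st()
d([.598,.0487,.1726],.0806)
a=r.read_camera('scene');b=r.read_camera('top');cv2.imwrite('pics/s3.png',a);cv2.imwrite('pics/t3.png',b)
cv2.imwrite('pics/3.png',np.hstack([a,b])[::1,::1]); 
cv2.imwrite('pics/3.png',cv2.resize(np.hstack([a[60:360,80:480],b[60:360,80:480]]),(800,300)))
E
```

```text
t 5.25 pos [ 505.7 -117.3  172.3] xaxis yaw 0.3544 F [ 0.1  0.2 -3.4] T [-0.07  0.08  0.01] open 15.6 zax [-0.     0.001 -1.   ]
tool delta [ 144.2 -123.7   -0.3] spin 0.2738
```

View pics/3.png

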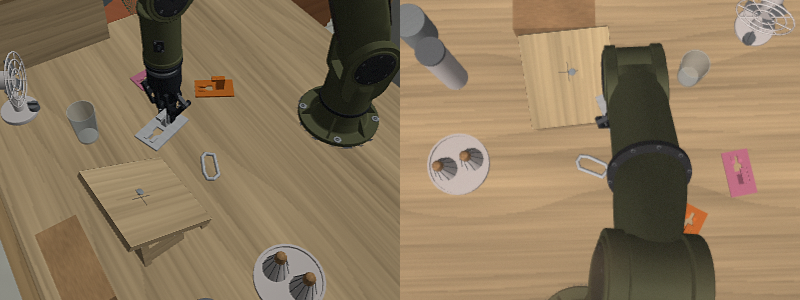

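The plate is held level at scene crop (160,130), and the arm hides part of the top view. Continuing to the board, left of the screw.

Request:
servo_tool --pt "12 -10 0 0 1" --pt "22 -19 0 0 1" --pt "24 -20 0 0 1" --pt "24 -20 0 0 1" --pt "24 -20 0 0 1" --pt "22 -20 0 0.02 1" --pt "15 -15 0 0.05 1" --pt "0 0 0 0.07 1" --pt "0 0 0 0.08 1" --pt "0 0 0 0.054 1" --pt "0 0 0 0 1" --pt "0 0 0 0 1"

```text
t: 6.85
position: [0.5971, 0.0464, 0.1722]
tool_rot: [0.0, 0.999, 0.04, -0.0]
wrist_force: [-0.5, 0.1, -3.2]
opening: 0.0154
```

```bash
python3 - <<'E'
from h import *
st()
d([.598,.0487,.1726],.0806)
a=r.read_camera('scene');b=r.read_camera('top');cv2.imwrite('pics/s4.png',a);cv2.imwrite('pics/t4.png',b)
cv2.imwrite('pics/4.png',np.hstack([cv2.resize(a[160:320,140:320],None,fx=2.3,fy=2.3,interpolation=2),cv2.resize(b[60:220,150:310],None,fx=2.3,fy=2.3,interpolation=2)]))
E
```

```text
t 6.85 pos [597.1  46.4 172.2] xaxis yaw 0.0794 F [-0.5  0.1 -3.2] T [-0.05  0.05  0.01] open 15.4 zax [-0. -0. -1.]
tool delta [ 1.1 -2.2 -0.4] spin -0.0012
```

View pics/4.png

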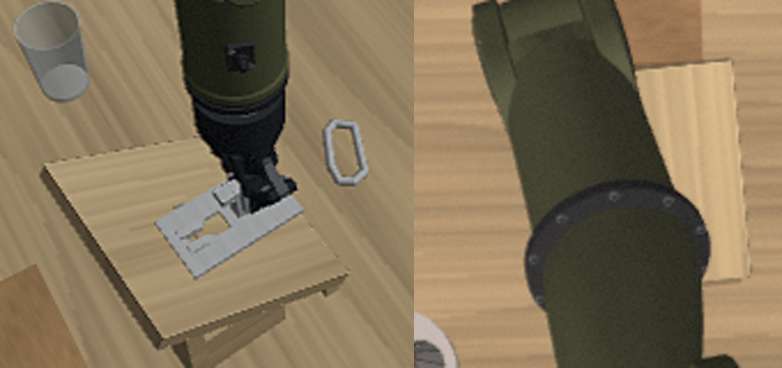

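```bash
cat >> h.py <<'E'
def plate(pitch=0,gz=.0332,gx=-.018):
    # returns R,origin of plate for current tool; pitch about tool y (+x up)
    s=r.state();M=rot().as_matrix();yw=np.arctan2(M[1,0],M[0,0])
    G=s['position']+M[:,2]*-.0187
    Rp=R.from_euler('z',yw).as_matrix()@R.from_euler('y',-pitch).as_matrix()
    return Rp,G-Rp@np.array([gx,0,gz])
E
python3 - <<'E'
from h import *
Rp,o=plate()
L=lambda *p:(Rp@np.array(p)*1)+o
pts=np.array([L(.06,.035,.005),L(.06,-.035,.005),L(-.06,.035,.005),L(.027,0,.005),L(.016,.011,.005),L(.005,-.011,.005),L(.01,.008,.048),L(.01,-.008,.048)])
uv=proj('scene',pts);print(np.round(uv,1))
a=cv2.imread('pics/s4.png');x0,y0,k=200,230,8
c=cv2.resize(a[y0:y0+60,x0:x0+90],None,fx=k,fy=k,interpolation=cv2.INTER_CUBIC)
for u in uv:
    q=(int((u[0]-x0+.5)*k),int((u[1]-y0+.5)*k));cv2.drawMarker(c,q,(0,0,255),0,10)
cv2.imwrite('pics/5.png',c)
E
```

```text
[[225.  280.9]
 [207.6 256.8]
 [272.2 251.4]
 [229.4 260.5]
 [236.6 261.6]
 [235.3 251.7]
 [236.9 248.8]
 [232.7 243.4]]
```

View pics/5.png

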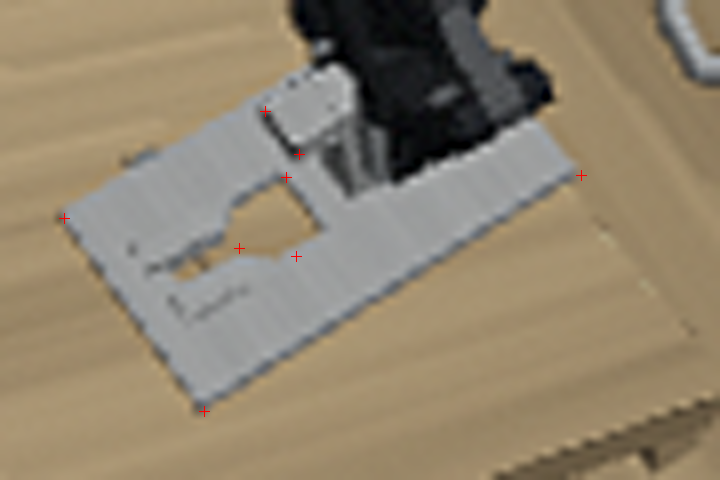

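The predicted corners fall within about 0.5 px of the seen ones in the scene view, so I trust the scene camera. Next I'll tilt the plate passively by lowering its upper edge onto bare board.

Request:
servo_tool --pt "1 -2 5 0 1" --pt "0 0 6 0 1" --pt "0 0 6 0 1" --pt "0 0 4 0 1" --pt "0 0 3 0 1" --pt "0 0 2 0 1" --force 35

```text
t: 7.7
position: [0.5973, 0.0487, 0.147]
tool_rot: [0.0, 0.999, 0.039, -0.0]
wrist_force: [-6.7, -1.5, 6.4]
opening: 0.0158
```

```bash
python3 - <<'E'
from h import *
st()
E
```

```text
t 7.70 pos [597.3  48.7 147. ] xaxis yaw 0.0789 F [-6.7 -1.5  6.4] T [-0.06  1.19  0.04] open 15.8 zax [-0.001 -0.    -1.   ]
```

Request:
servo_tool --pt "0 0 1 0 1" --pt "0 0 1 0 1" --pt "0 0 1.5 0 1" --pt "0 0 1.5 0 1" --force 22

```text
t: 8.2
position: [0.5961, 0.0486, 0.1419]
tool_rot: [0.0, 0.999, 0.039, -0.001]
wrist_force: [-11.2, -0.8, 8.0]
opening: 0.0151
```

```bash
python3 - <<'E'
from h import *
st()
E
```

```text
t 8.20 pos [596.1  48.6 141.9] xaxis yaw 0.0790 F [-11.2  -0.8   8. ] T [-0.02  1.78  0.03] open 15.1 zax [-0.003 -0.001 -1.   ]
```

```bash
cat >> h.py <<'E'
def look(tag,x0=195,y0=220,w=90,h=65,k=8,pitch=None,n='scene'):
    a=r.read_camera(n);cv2.imwrite(f'pics/{n}{tag}.png',a)
    c=cv2.resize(a[y0:y0+h,x0:x0+w],None,fx=k,fy=k,interpolation=cv2.INTER_CUBIC)
    if pitch is not None:
        Rp,o=plate(pitch)
        for p in [(.06,.035,.005),(.06,-.035,.005),(-.06,.035,.005),(-.06,-.035,.005),(.005,.011,.005),(.005,-.011,.005),(.01,.008,.048),(.01,-.008,.048)]:
            u=proj(n,Rp@np.array(p)+o)[0];cv2.drawMarker(c,(int((u[0]-x0+.5)*k),int((u[1]-y0+.5)*k)),(0,0,255),0,10)
    cv2.imwrite(f'pics/z{tag}.png',c)
E
python3 -c "
from h import *
look('6',pitch=np.radians(6))"
```

```text
(no output)
```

View pics/z6.png

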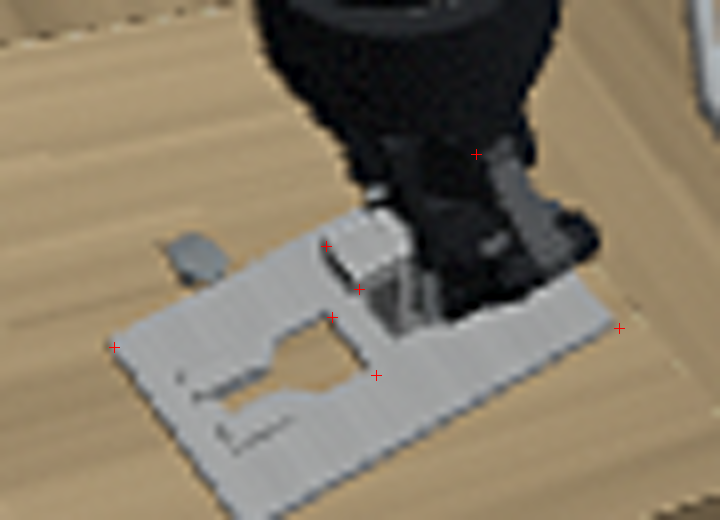

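Request:
servo_tool --pt "-1 0 2 0 1" --pt "-1 0 2 0 1" --pt "-1 0 2 0 1" --pt "-1 0 2 0 1" --force 20

```text
t: 8.75
position: [0.5938, 0.0484, 0.1341]
tool_rot: [0.0, 0.999, 0.039, 0.0]
wrist_force: [-4.2, -0.7, 6.4]
opening: 0.0153
```

```bash
python3 -c "
from h import *
st()
look('7',pitch=np.radians(12))"
```

```text
t 8.75 pos [593.8  48.4 134.1] xaxis yaw 0.0789 F [-4.2 -0.7  6.4] T [ 0.03  0.23 -0.  ] open 15.3 zax [ 0.001 -0.    -1.   ]
```

View pics/z7.png

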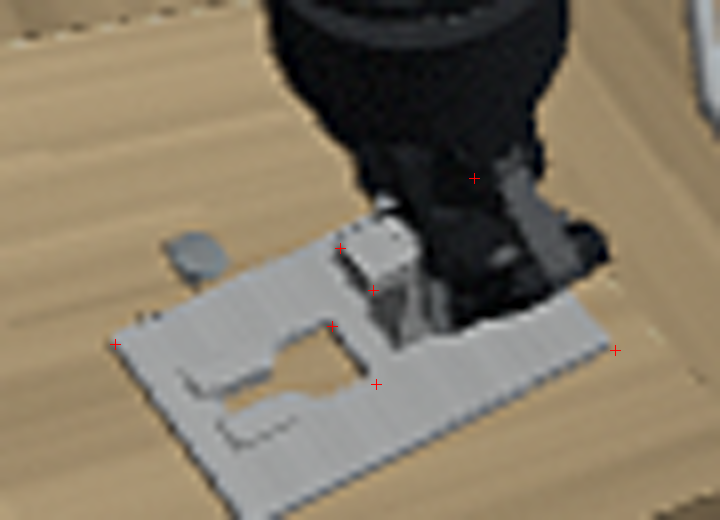

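The plate pivots as intended, with the corner markers at 12° within about 1 px. Continuing.

Request:
servo_tool --pt "-0.8 0 2 0 1" --pt "-0.8 0 2 0 1" --pt "-0.6 0 2 0 1" --pt "-0.6 0 2 0 1" --pt "-0.6 0 2 0 1" --force 20

```text
t: 9.43
position: [0.5913, 0.0483, 0.1235]
tool_rot: [-0.0, 0.999, 0.039, 0.001]
wrist_force: [-1.0, 0.5, 4.0]
opening: 0.0152
```

```bash
python3 -c "
from h import *
st()
look('8',pitch=np.radians(19))"
```

```text
t 9.43 pos [591.3  48.3 123.5] xaxis yaw 0.0787 F [-1.   0.5  4. ] T [ 0.17 -0.48  0.06] open 15.2 zax [ 0.002  0.    -1.   ]
```

View pics/z8.png

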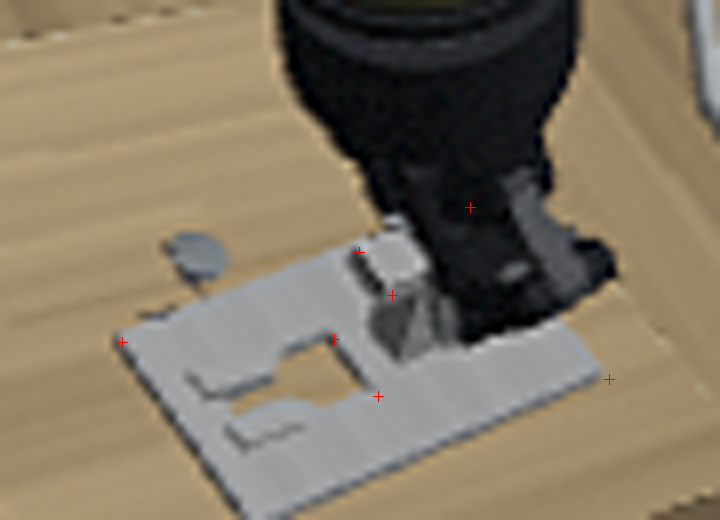

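Request:
servo_tool --pt "-0.3 0 2 0 1" --pt "-0.3 0 2 0 1" --pt "-0.3 0 2 0 1" --pt "0 0 2 0 1" --pt "0 0 2 0 1" --force 20

```text
t: 10.1
position: [0.5896, 0.0481, 0.1131]
tool_rot: [-0.0, 0.999, 0.039, -0.0]
wrist_force: [0.4, -0.2, 3.5]
opening: 0.015
```

```bash
python3 -c "
from h import *
st()
look('9',pitch=np.radians(25))"
```

```text
t 10.10 pos [589.6  48.1 113.1] xaxis yaw 0.0789 F [ 0.4 -0.2  3.5] T [ 0.24 -0.54  0.03] open 15.0 zax [-0.  0. -1.]
```

View pics/z9.png

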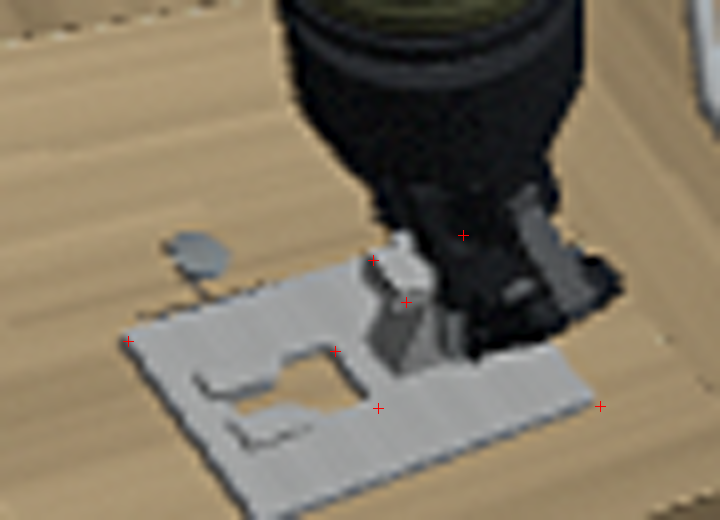

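Request:
servo_tool --pt "0 0 1.5 0 1" --pt "0 0 1.5 0 1" --pt "0 0 1.5 0 1" --pt "0 0 1 0 1" --force 20

```text
t: 10.65
position: [0.5898, 0.0481, 0.1078]
tool_rot: [-0.0, 0.999, 0.039, 0.0]
wrist_force: [-0.1, 0.5, 4.8]
opening: 0.0156
```

```bash
python3 -c "
from h import *
st()
look('10',pitch=np.radians(28))"
```

```text
t 10.65 pos [589.8  48.1 107.8] xaxis yaw 0.0788 F [-0.1  0.5  4.8] T [ 0.28 -0.56  0.06] open 15.6 zax [ 0.  0. -1.]
```

View pics/z10.png

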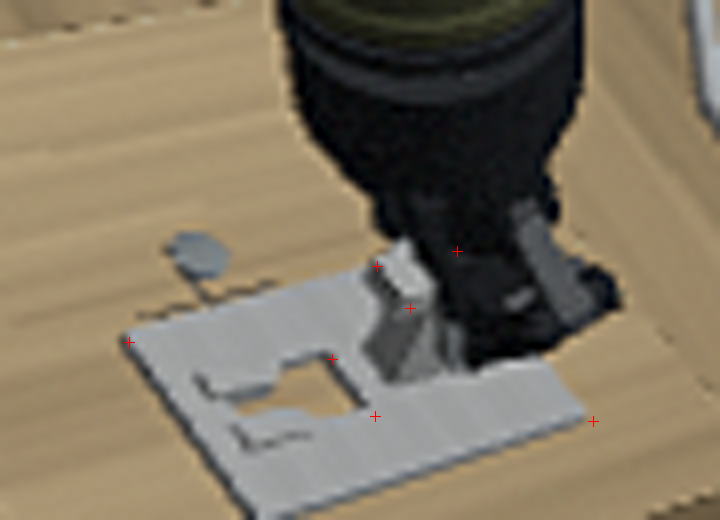

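Request:
servo_tool --pt "0 0 1 0 1" --pt "0 0 1 0 1" --pt "0 0 0 0 1" --force 20

```text
t: 11.08
position: [0.5898, 0.0481, 0.1058]
tool_rot: [-0.0, 0.999, 0.039, 0.0]
wrist_force: [-1.7, 0.1, 4.2]
opening: 0.0155
```

```bash
python3 -c "
from h import *
st()"
```

```text
t 11.07 pos [589.8  48.1 105.8] xaxis yaw 0.0788 F [-1.7  0.1  4.2] T [ 0.3  -0.4   0.02] open 15.5 zax [ 0.  0. -1.]
```

Request:
servo_tool --pt "0 0 1 0 1" --pt "0 0 1 0 1" --pt "0 0 0 0 1" --force 20

```text
t: 11.45
position: [0.5903, 0.0481, 0.1047]
tool_rot: [-0.0, 0.999, 0.039, 0.001]
wrist_force: [-1.9, -1.3, 10.9]
opening: 0.0155
```

```bash
python3 -c "
from h import *
st()
look('11',pitch=np.radians(30))"
```

```text
t 11.45 pos [590.3  48.1 104.7] xaxis yaw 0.0787 F [-1.9 -1.3 10.9] T [ 0.32 -0.18  0.13] open 15.5 zax [ 0.002  0.    -1.   ]
```

View pics/z11.png

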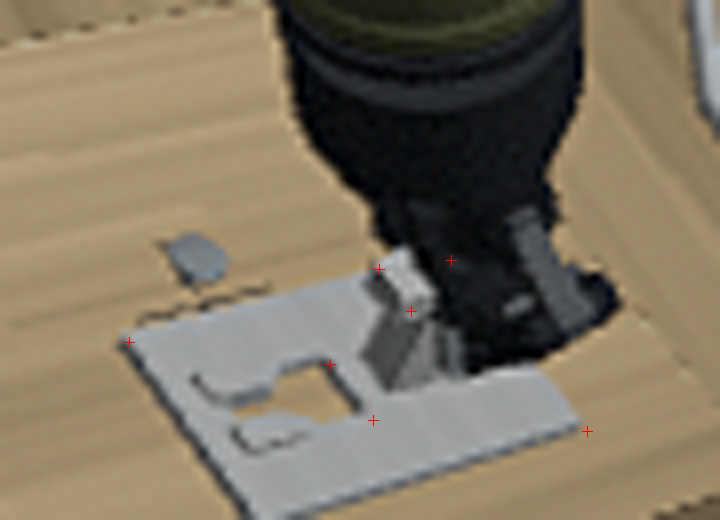

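Force is up to about 14 N over the held weight, so the plate is now flush at about 30°. I'll grip firmer, lift along the board normal and shift over the screw.

Request:
servo_tool --pt "0 0 0 0 1" --pt "0 0 0 0 1" --pt "-1 0 -1.7 0 1" --pt "-3.5 0 -6 0 1" --pt "-4 0 -7 0 1" --pt "-4 0 -7 0 1" --pt "1 8 -2 -0.002 1" --pt "2 14 -1 0 1" --pt "2 14 -1 0 1" --pt "2 12 0 0 1" --pt "0 0 0 0 1" --pt "0 0 0 0 1" --force 60

```text
t: 13.0
position: [0.588, 0.0003, 0.1294]
tool_rot: [-0.0, 0.999, 0.04, -0.0]
wrist_force: [0.2, 1.0, -3.5]
opening: 0.0151
```

```bash
python3 -c "
from h import *
st()
look('12',x0=180,y0=200,pitch=np.radians(30))"
```

```text
t 13.00 pos [5.880e+02 3.000e-01 1.294e+02] xaxis yaw 0.0810 F [ 0.2  1.  -3.5] T [0.05 0.12 0.05] open 15.1 zax [-0.     0.001 -1.   ]
```

View pics/z12.png

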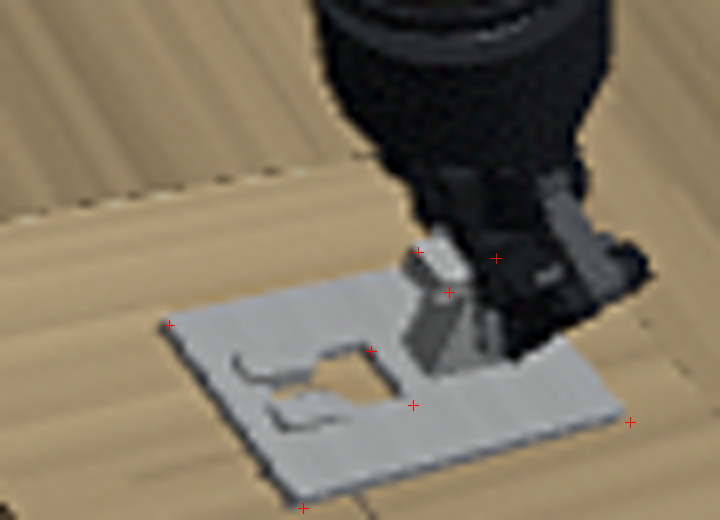

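```bash
cat > fit.py <<'E'
from h import *
from scipy.optimize import least_squares
def fit(pts,x0,y0,k):
    # pts: list of (plate pt, crop px)
    X=np.array([p for p,_ in pts]);U=np.array([((u+.5)/k-.5+x0,(v+.5)/k-.5+y0) for _,(u,v) in pts])
    def f(q):
        Rp,o=plate(np.radians(q[0]),q[2]/1000,q[1]/1000);return (proj('scene',(Rp@X.T).T+o)-U).ravel()
    def f2(q):
        Rp,o=plate(np.radians(q[0]),.0332,q[1]/1000);Rz=R.from_euler('z',0);return (proj('scene',(Rp@X.T).T+o+np.array([0,q[2]/1000,0]))-U).ravel()
    for ff,x in((f,[30,-18,33]),(f2,[30,-18,0])):
        s=least_squares(ff,x);print(np.round(s.x,2),'res px',np.round(s.fun.reshape(-1,2),2).tolist())
E
python3 - <<'E'
from fit import *
pts=[((.06,-.035,.005),(160,325)),((.06,.035,.005),(293,498)),((-.06,.035,.005),(626,411)),((.005,-.011,.005),(369,345)),((.005,.011,.005),(404,394))]
fit(pts,180,200,8)
a=cv2.imread('pics/scene12.png')
c=cv2.resize(a[232:267,195:262],None,fx=12,fy=12,interpolation=cv2.INTER_CUBIC);cv2.imwrite('pics/z12b.png',c)
E
```

```text
[ 28.69 -22.86  28.18] res px [[-0.03, -0.65], [0.15, 0.6], [0.1, -0.04], [-0.54, -0.29], [0.37, 0.43]]
[ 28.4  -18.64  -3.74] res px [[0.14, -0.52], [0.18, 0.54], [-0.11, -0.19], [-0.55, -0.27], [0.32, 0.39]]
```

View pics/z12b.png

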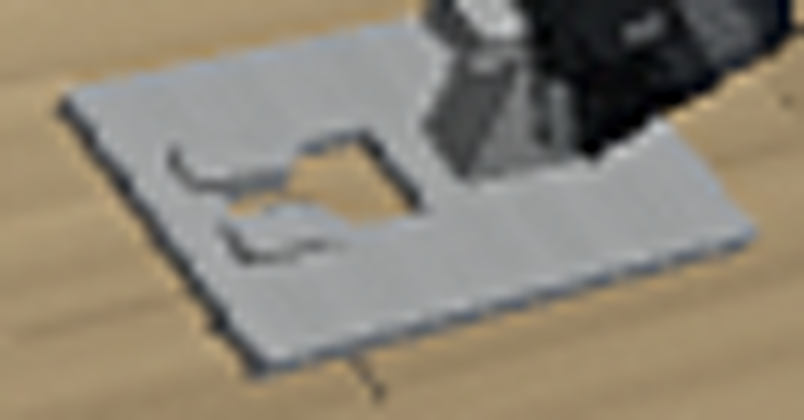

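```bash
cat >> fit.py <<'E'
B=np.array([.45,.25])
def fitb(pts,x0,y0,k,b=B):
    X=np.array([p for p,_ in pts]);U=np.array([((u+.5)/k-.5+x0,(v+.5)/k-.5+y0) for _,(u,v) in pts])+b
    def f(q):
        Rp,o=plate(np.radians(q[0]),q[2]/1000,q[1]/1000);return (proj('scene',(Rp@X.T).T+o)-U).ravel()
    s=least_squares(f,[30,-18,33]);print('pitch gx gz',np.round(s.x,2),'res',np.round(s.fun.reshape(-1,2),2).tolist());return s.x
yb=np.array([-.0805,.9968,0]);xb=np.array([.8632,.0698,.5]);nb=np.array([-.4984,-.0403,.866])
if __name__=='__main__':
    for b in(0*B,B):
        h=onplane('scene',np.array([187+200.5/6-.5,225+158.5/6-.5])+b,.1295);c=onplane('scene',np.array([187+205.5/6-.5,225+193.5/6-.5])+b,.12)
        print('head',np.round(h*1e3,1),'base',np.round((h-.011*nb)*1e3,1),'cross',np.round(c*1e3,1),'dy,dx',(h-c)@yb,(h-c)@xb)
        pts=[((.06,-.035,.005),(67,95)),((.06,.035,.005),(258,362)),((-.06,.035,.005),(752,236)),((.005,-.011,.005),(368,130)),((.005,.011,.005),(420,200))]
        q=fitb(pts,195,232,12,b)
        Rp,o=plate(np.radians(q[0]),q[2]/1000,q[1]/1000)
        m=Rp@np.array([.016,0,0])+o;v=m-(h-.011*nb);print('mouth rel screw base (xb,yb,n) mm',np.round(np.array([v@xb,v@yb,v@nb])*1e3,1))
E
python3 fit.py
```

```text
head [ 6.424e+02 -6.000e-01  1.295e+02] base [ 6.478e+02 -1.000e-01  1.200e+02] cross [646.    8.5 120. ] dy,dx -0.008772838714982693 0.0010139760729815871
pitch gx gz [ 30.   -23.47  27.84] res [[-0.71, -0.55], [0.22, 0.11], [0.27, -0.07], [-0.31, -0.19], [0.65, 0.82]]
mouth rel screw base (xb,yb,n) mm [ 1.9  5.5 26.3]
head [6.418e+02 6.000e-01 1.295e+02] base [647.3   1.  120. ] cross [645.4   9.6 120. ] dy,dx -0.008769824147305491 0.0010171044206290225
pitch gx gz [ 29.93 -21.66  29.07] res [[-0.66, -0.51], [0.25, 0.1], [0.19, -0.11], [-0.32, -0.19], [0.63, 0.81]]
mouth rel screw base (xb,yb,n) mm [ 0.5  4.4 24.8]
```

Request:
servo_tool --pt "-0.7 2.5 0.4 0 1" --pt "0 2 0 0 1" --pt "1.5 0 2.6 0 1" --pt "2 0 3.5 0 1" --pt "1.5 0 2.6 0 1" --pt "0 0 0 0 1" --force 60

```text
t: 13.8
position: [0.5927, -0.0043, 0.12]
tool_rot: [-0.0, 0.999, 0.04, -0.0]
wrist_force: [-0.4, -0.1, -2.4]
opening: 0.0156
```

```bash
python3 -c "
from h import *
st()
look('13',x0=190,y0=225,w=70,h=45,k=11)"
```

```text
t 13.80 pos [592.7  -4.3 120. ] xaxis yaw 0.0808 F [-0.4 -0.1 -2.4] T [-0.    0.11 -0.02] open 15.6 zax [-0.001  0.    -1.   ]
```

View pics/z13.png

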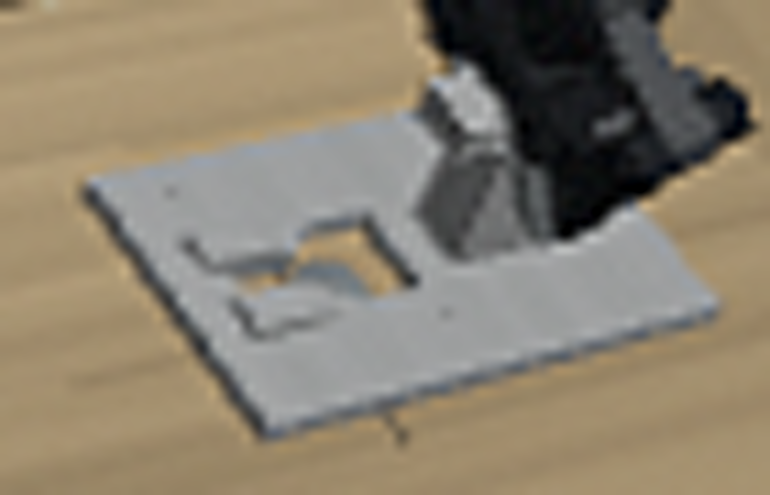

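```bash
python3 - <<'E'
from fit import *
P=np.array([.6425,0,.1295]);p=lambda v:(proj('scene',P+v*.01)[0]-proj('scene',P)[0])/10
J=np.c_[p(xb),p(yb),p(nb)];print(J)
s=np.array([-16,30])/11
# solve with unknown: given h choices
for h in(5,6,7,8,9,10):
    print(h,np.linalg.solve(J[:,:2],s+J[:,2]*h))
pts=[((.06,-.035,.005),(93,183)),((.06,.035,.005),(266,428)),((-.06,.035,.005),(716,305)),((.005,-.011,.005),(368,213)),((.005,.011,.005),(415,283))]
for b in(0*B,B):
    h=onplane('scene',np.array([187+200.5/6-.5,225+158.5/6-.5])+b,.1295)
    q=fitb(pts,190,225,11,b)
    Rp,o=plate(np.radians(q[0]),q[2]/1000,q[1]/1000)
    m=Rp@np.array([.016,0,0])+o;v=m-(h-.011*nb);print('mouth rel',np.round(np.array([v@xb,v@yb,v@nb])*1e3,1))
E
```

```text
[[-0.3518604   0.23588274  0.1528114 ]
 [ 0.08344954  0.31362419 -0.30937836]]
5 [3.80651869 2.75083595]
6 [2.87675965 2.01176544]
7 [1.94700061 1.27269492]
8 [1.01724157 0.5336244 ]
9 [ 0.08748253 -0.20544611]
10 [-0.84227651 -0.94451663]
pitch gx gz [ 29.39 -22.63  28.26] res [[-0.7, -0.39], [0.13, 0.08], [0.45, 0.19], [-0.34, -0.09], [0.6, 0.35]]
mouth rel [-0.1  0.3 15.3]
pitch gx gz [ 29.32 -20.83  29.53] res [[-0.65, -0.35], [0.16, 0.07], [0.38, 0.15], [-0.35, -0.09], [0.58, 0.34]]
mouth rel [-1.5 -0.9 13.8]
```

The screw head shows as a grey disc at about (330,280) in the mouth. The estimated mouth-to-screw offset is within 1 mm, so I'll lower along the normal and watch the force.

Request:
servo_tool --pt "1.2 0 1.2 0 1" --pt "0.8 0 1.4 0 1" --pt "0.8 0 1.4 0 1" --pt "0 0 0 0 1" --force 60

```text
t: 14.35
position: [0.5957, -0.004, 0.1163]
tool_rot: [-0.0, 0.999, 0.04, 0.0]
wrist_force: [0.7, -0.0, -3.2]
opening: 0.015
```

```bash
python3 -c "
from h import *
st()
look('14',x0=190,y0=225,w=70,h=45,k=11)"
```

```text
t 14.35 pos [595.7  -4.  116.3] xaxis yaw 0.0809 F [ 0.7 -0.  -3.2] T [0.08 0.03 0.06] open 15.0 zax [ 0.  0. -1.]
```

View pics/z14.png

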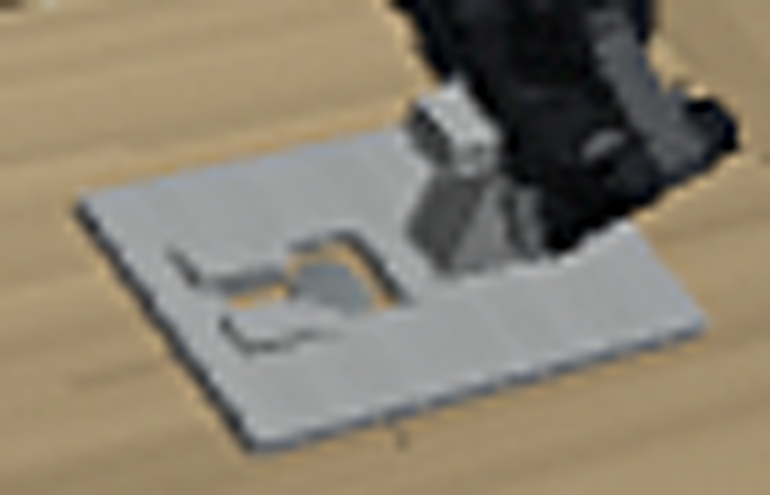

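The head sits inside the mouth at about (333,285) with no contact force. Lowering on.

Request:
servo_tool --pt "0.2 0.3 1 0 1" --pt "0.5 0 0.9 0 1" --pt "0.5 0 0.9 0 1" --pt "0.5 0 0.9 0 1" --pt "0 0 0 0 1" --force 60

```text
t: 15.02
position: [0.5974, -0.0042, 0.1126]
tool_rot: [-0.0, 0.999, 0.04, 0.0]
wrist_force: [1.3, 1.7, -2.6]
opening: 0.0153
```

```bash
python3 -c "
from h import *
st()
look('15',x0=190,y0=225,w=70,h=45,k=11)"
```

```text
t 15.03 pos [597.4  -4.2 112.6] xaxis yaw 0.0808 F [ 1.3  1.7 -2.6] T [ 0.3  -0.22  0.15] open 15.3 zax [ 0.  0. -1.]
```

View pics/z15.png

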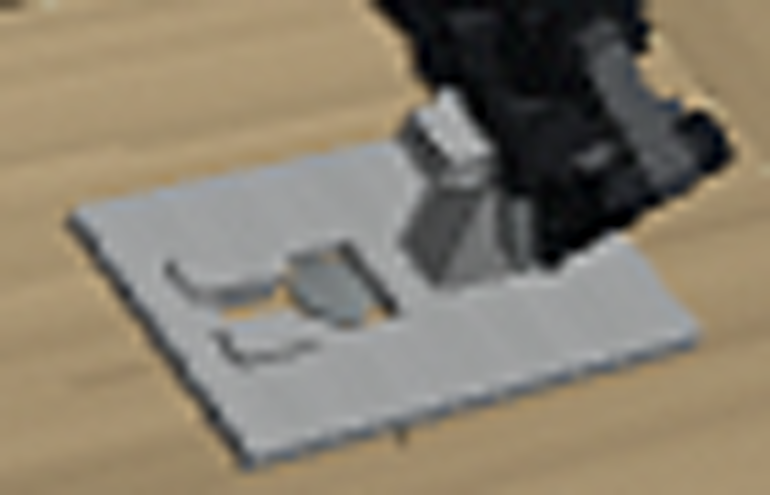

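The head fills the mouth at about (330,290), a little toward its left (+y) edge, and the force agrees at +1.7 N in y. I'll shift 0.8 mm and continue.

Request:
servo_tool --pt "0 -0.8 0 0 1" --pt "0.5 0 0.9 0 1" --pt "0.5 0 0.9 0 1" --pt "0.5 0 0.9 0 1" --pt "0 0 0 0 1" --force 60

```text
t: 15.7
position: [0.5983, -0.0037, 0.1098]
tool_rot: [0.0, 0.999, 0.04, -0.0]
wrist_force: [-1.3, -1.0, -2.5]
opening: 0.0149
```

```bash
python3 -c "
from h import *
st()
look('16',x0=190,y0=225,w=70,h=45,k=11)"
```

```text
t 15.70 pos [598.3  -3.7 109.8] xaxis yaw 0.0805 F [-1.3 -1.  -2.5] T [-0.08  0.29  0.05] open 14.9 zax [-0.001 -0.    -1.   ]
```

View pics/z16.png

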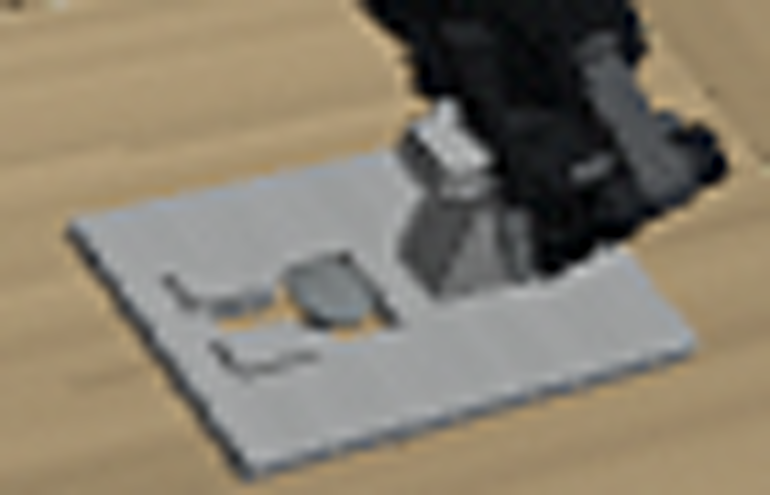

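Request:
servo_tool --pt "0.5 0 0.9 0 1" --pt "0.5 0 0.9 0 1" --pt "0 0 0 0 1" --force 60

```text
t: 16.12
position: [0.5991, -0.0035, 0.1084]
tool_rot: [0.0, 0.999, 0.04, -0.001]
wrist_force: [-6.7, -1.9, 4.1]
opening: 0.0152
```

```bash
python3 -c "
from h import *
st()"
```

```text
t 16.12 pos [599.1  -3.5 108.4] xaxis yaw 0.0806 F [-6.7 -1.9  4.1] T [-0.1   0.75 -0.01] open 15.2 zax [-0.001 -0.    -1.   ]
```

Request:
servo_tool --pt "0 0 0 0 1" --pt "0.4 0 0.6 0 1" --pt "0.4 0 0.6 0 1" --pt "0 0 0 0 1" --force 20

```text
t: 16.62
position: [0.5994, -0.0036, 0.1076]
tool_rot: [0.0, 0.999, 0.04, -0.001]
wrist_force: [-8.8, -1.9, 6.9]
opening: 0.0155
```

```bash
python3 -c "
from h import *
st()
look('17',x0=190,y0=225,w=70,h=45,k=11)"
```

```text
t 16.62 pos [599.4  -3.6 107.6] xaxis yaw 0.0804 F [-8.8 -1.9  6.9] T [-0.18  1.15  0.04] open 15.5 zax [-0.002 -0.001 -1.   ]
```

View pics/z17.png

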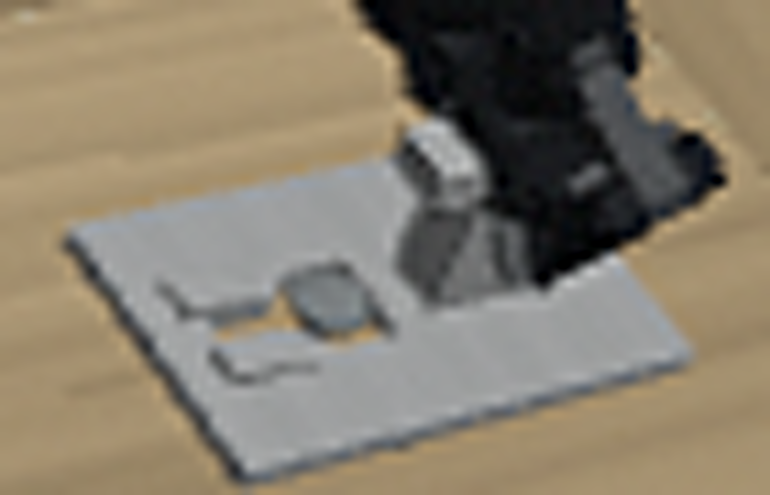

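```bash
python3 - <<'E'
from fit import *
pts=[((.06,-.035,.005),(74,226)),((.06,.035,.005),(243,470)),((-.06,.035,.005),(690,351)),((.005,.011,.005),(393,330))]
for b in(0*B,B):
    h=onplane('scene',np.array([187+200.5/6-.5,225+158.5/6-.5])+b,.1295)
    q=fitb(pts,190,225,11,b)
    Rp,o=plate(np.radians(q[0]),q[2]/1000,q[1]/1000)
    for P in([.016,0,0],[.06,0,0],[-.06,0,0]):
        m=Rp@np.array(P)+o;v=m-(h-.011*nb);print(P,'rel',np.round(np.array([v@xb,v@yb,v@nb])*1e3,1))
E
```

```text
pitch gx gz [ 30.38 -23.29  27.34] res [[-0.84, -0.4], [0.17, 0.16], [0.37, 0.25], [0.43, 0.13]]
[0.016, 0, 0] rel [0.6 0.5 2.6]
[0.06, 0, 0] rel [44.6  0.5  2.9]
[-0.06, 0, 0] rel [-75.4   0.5   2.1]
pitch gx gz [ 30.31 -21.45  28.61] res [[-0.79, -0.36], [0.2, 0.15], [0.3, 0.21], [0.42, 0.13]]
[0.016, 0, 0] rel [-0.8 -0.7  1.1]
[0.06, 0, 0] rel [43.2 -0.7  1.3]
[-0.06, 0, 0] rel [-76.8  -0.7   0.7]
```

The plate is flush, at the same height and force as the bare-board flush pose, with the head standing proud in the mouth. I'll grip firmly, ease off slightly and begin sliding down the slope.

Request:
servo_tool --pt "0 0 0 0 1" --pt "0 0 0 0 1" --pt "-0.3 0 -0.5 0 1" --pt "-1.3 0 0.75 0 1" --pt "-1.3 0 0.75 0 1" --pt "-1.3 0 0.75 0 1" --pt "-1.3 0 0.75 0 1" --pt "0 0 0 0 1" --force 70

```text
t: 17.68
position: [0.5974, -0.0034, 0.1066]
tool_rot: [-0.0, 0.999, 0.04, 0.003]
wrist_force: [-1.7, -1.0, 9.0]
opening: 0.0152
```

```bash
cat >> h.py <<'E'
def fb():
    F=r.state()['wrist_force']-np.array([0,0,-3.2]);M=rot().as_matrix()
    xb=np.array([.8632,.0698,.5]);yb=np.array([-.0805,.9968,0]);n=np.array([-.4984,-.0403,.866]);S=np.array([.6475,.0005,.12])
    G=r.state()['position']+[0,0,.0187]-S
    print('F board axes',np.round([F@xb,F@yb,F@n],1),'G board',np.round(np.array([G@xb,G@yb,G@n])*1e3,2))
E
python3 -c "
from h import *
st();fb()"
```

```text
t 17.68 pos [597.4  -3.4 106.6] xaxis yaw 0.0807 F [-1.7 -1.   9. ] T [-0.09  0.21 -0.05] open 15.2 zax [ 0.006  0.    -1.   ]
F board axes [ 4.6 -0.8 11.5] G board [-40.9    0.13  29.72]
```

Request:
servo_tool --pt "0 0 0 0 1" --pt "0 0 0 0 1"

```text
t: 17.92
position: [0.5974, -0.0034, 0.1066]
tool_rot: [-0.0, 0.999, 0.04, 0.003]
wrist_force: [-1.4, -1.5, 9.5]
opening: 0.0154
```

```bash
python3 -c "
from h import *
st();fb()
look('18',x0=190,y0=225,w=70,h=45,k=11)"
```

```text
t 17.93 pos [597.4  -3.4 106.6] xaxis yaw 0.0807 F [-1.4 -1.5  9.5] T [-0.06  0.15 -0.03] open 15.4 zax [ 0.006  0.    -1.   ]
F board axes [ 5.  -1.3 11.8] G board [-40.91   0.12  29.71]
```

View pics/z18.png

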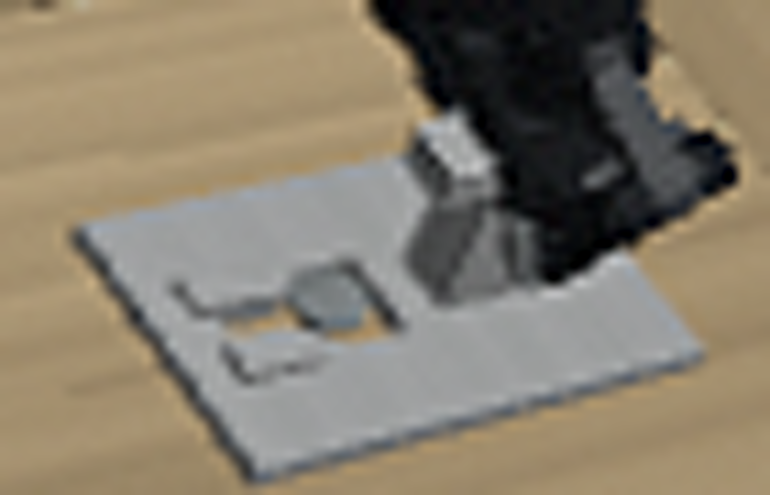

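Request:
servo_tool --pt "-0.3 0 -0.5 0 1" --pt "-1.3 0 0.7 0 1" --pt "-1.3 0 0.7 0 1" --pt "0 0 0 0 1"

```text
t: 18.48
position: [0.5942, -0.0035, 0.1052]
tool_rot: [-0.0, 0.999, 0.04, 0.002]
wrist_force: [-0.5, -0.5, 6.6]
opening: 0.0148
```

```bash
python3 -c "
from h import *
st();fb()"
```

```text
t 18.48 pos [594.2  -3.5 105.2] xaxis yaw 0.0810 F [-0.5 -0.5  6.6] T [ 0.02  0.05 -0.02] open 14.8 zax [ 0.005  0.    -1.   ]
F board axes [ 4.5 -0.5  8.8] G board [-44.36   0.33  30.15]
```

Request:
servo_tool --pt "-1.3 0 0.7 0 1" --pt "-1.3 0 0.7 0 1" --pt "-1.3 0 0.7 0 1" --pt "0 0 0 0 1"

```text
t: 18.98
position: [0.5926, -0.0035, 0.1042]
tool_rot: [-0.0, 0.999, 0.04, 0.005]
wrist_force: [3.8, -0.0, 9.9]
opening: 0.0152
```

```bash
python3 -c "
from h import *
st();fb()
look('19',x0=190,y0=225,w=70,h=45,k=11)"
```

```text
t 18.98 pos [592.6  -3.5 104.2] xaxis yaw 0.0809 F [ 3.8 -0.   9.9] T [ 0.   -0.46  0.01] open 15.2 zax [ 0.01   0.001 -1.   ]
F board axes [ 9.8 -0.3  9.4] G board [-46.23   0.42  30.07]
```

View pics/z19.png

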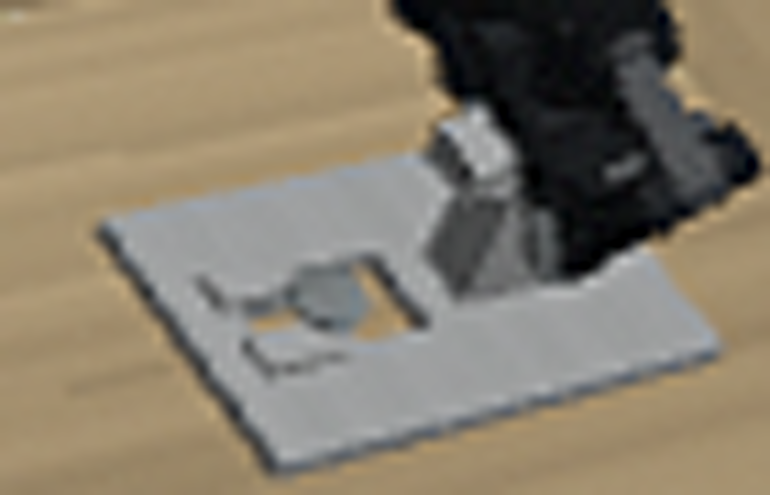

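The plate has slid about 7.7 mm and the head, at (330,295), is entering the slot side. Resistance is 10 N along the slope, within the expected range. Continuing.

Request:
servo_tool --pt "-0.9 0 0.5 0 1" --pt "-0.9 0 0.5 0 1" --pt "-0.9 0 0.4 0 1" --pt "0 0 0 0 1"

```text
t: 19.52
position: [0.5917, -0.0034, 0.1037]
tool_rot: [-0.0, 0.999, 0.041, 0.007]
wrist_force: [7.5, 1.1, 11.7]
opening: 0.0148
```

```bash
python3 -c "
from h import *
st();fb()"
```

```text
t 19.52 pos [591.7  -3.4 103.7] xaxis yaw 0.0811 F [ 7.5  1.1 11.7] T [ 0.07 -1.06  0.01] open 14.8 zax [ 0.014  0.001 -1.   ]
F board axes [14.   0.5  9.1] G board [-47.2    0.58  30.05]
```

Request:
servo_tool --pt "-1.1 0 0.1 0 1" --pt "-1.1 0 0.3 0 1" --pt "-0.9 0 0.4 0 1" --pt "0 0 0 0 1"

```text
t: 20.02
position: [0.5869, -0.0038, 0.1017]
tool_rot: [-0.0, 0.999, 0.041, 0.005]
wrist_force: [6.0, 0.2, 5.4]
opening: 0.0154
```

```bash
python3 -c "
from h import *
st();fb()
look('20',x0=190,y0=225,w=70,h=45,k=11)"
```

```text
t 20.02 pos [586.9  -3.8 101.7] xaxis yaw 0.0811 F [6.  0.2 5.4] T [ 0.15 -0.86 -0.  ] open 15.4 zax [ 0.01   0.001 -1.   ]
F board axes [ 9.5 -0.3  4.4] G board [-52.41   0.62  30.67]
```

View pics/z20.png

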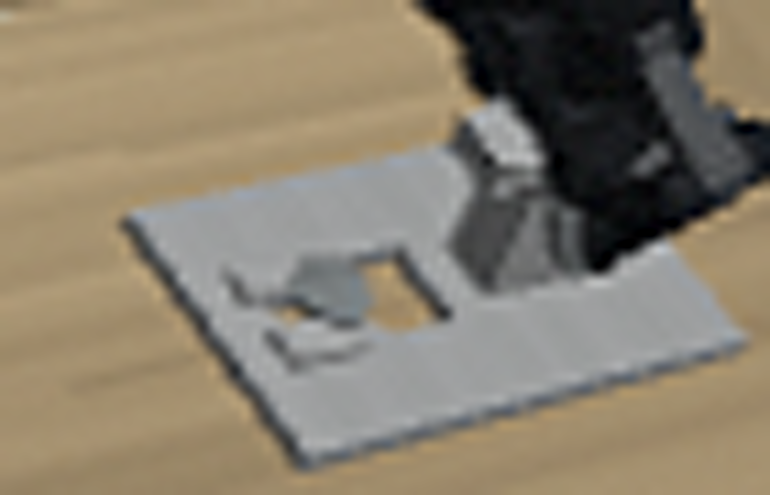

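The head, at (330,290), is now up on the lips. Sliding on in small steps.

Request:
servo_tool --pt "-1 0 0.55 0 1" --pt "-1 0 0.55 0 1" --pt "-1 0 0.55 0 1" --pt "0 0 0 0 1"

```text
t: 20.58
position: [0.5844, -0.004, 0.1002]
tool_rot: [-0.0, 0.999, 0.041, 0.005]
wrist_force: [6.8, 0.4, 7.0]
opening: 0.0154
```

```bash
python3 -c "
from h import *
st();fb()"
```

```text
t 20.57 pos [584.4  -4.  100.2] xaxis yaw 0.0810 F [6.8 0.4 7. ] T [ 0.11 -0.91  0.03] open 15.4 zax [ 0.01   0.001 -1.   ]
F board axes [11.  -0.2  5.4] G board [-55.39   0.6   30.66]
```

Request:
servo_tool --pt "-1 0 0.5 0 1" --pt "-1 0 0.5 0 1" --pt "-1 0 0.5 0 1" --pt "0 0 0 0 1"

```text
t: 21.08
position: [0.5813, -0.0043, 0.0986]
tool_rot: [-0.0, 0.999, 0.041, 0.005]
wrist_force: [6.9, -0.0, 6.0]
opening: 0.0152
```

```bash
python3 -c "
from h import *
st();fb()
look('21',x0=190,y0=225,w=70,h=45,k=11)"
```

```text
t 21.07 pos [581.3  -4.3  98.6] xaxis yaw 0.0811 F [ 6.9 -0.   6. ] T [ 0.09 -0.95  0.01] open 15.2 zax [ 0.01   0.001 -1.   ]
F board axes [10.6 -0.6  4.5] G board [-58.82   0.56  30.79]
```

View pics/z21.png

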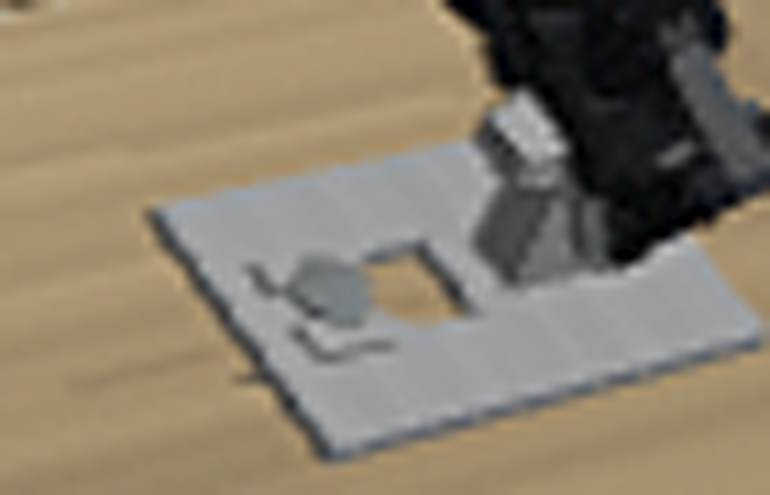

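Request:
servo_tool --pt "-0.9 0 0.5 0 1" --pt "-0.9 0 0.5 0 1" --pt "-0.9 0 0.5 0 1" --pt "0 0 0 0 1"

```text
t: 21.62
position: [0.5788, -0.0045, 0.0971]
tool_rot: [-0.0, 0.999, 0.041, 0.005]
wrist_force: [6.7, 0.5, 5.1]
opening: 0.0154
```

```bash
python3 -c "
from h import *
st();fb()"
```

```text
t 21.62 pos [578.8  -4.5  97.1] xaxis yaw 0.0811 F [6.7 0.5 5.1] T [ 0.16 -1.01  0.03] open 15.4 zax [ 0.011  0.001 -1.   ]
F board axes [10.  -0.   3.8] G board [-61.71   0.59  30.79]
```

Request:
servo_tool --pt "-0.6 0 0.3 0 1" --pt "-0.6 0 0.35 0 1" --pt "0 0 0 0 1"

```text
t: 22.0
position: [0.5789, -0.0044, 0.097]
tool_rot: [-0.001, 0.999, 0.041, 0.007]
wrist_force: [9.5, -0.4, 7.4]
opening: 0.015
```

```bash
python3 -c "
from h import *
st();fb()"
```

```text
t 22.00 pos [578.9  -4.4  97. ] xaxis yaw 0.0811 F [ 9.5 -0.4  7.4] T [ 0.13 -1.29 -0.02] open 15.0 zax [ 0.013  0.002 -1.   ]
F board axes [13.5 -1.2  4.4] G board [-61.72   0.62  30.72]
```

```bash
python3 -c "
from h import *
look('22',x0=195,y0=225,w=70,h=45,k=11)"
```

```text
(no output)
```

View pics/z22.png

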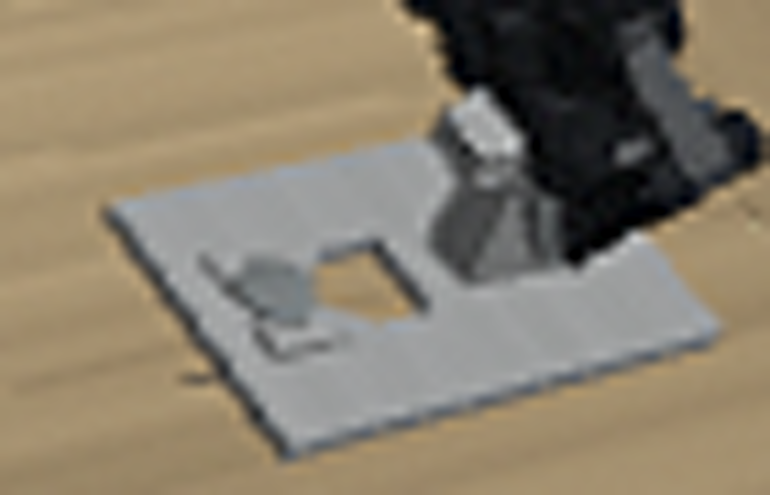

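The image puts the screw axis at plate x of about 42 mm (home is 42). The force also stepped up with no motion. One small confirming push with the normal press reduced.

Request:
servo_tool --pt "-0.6 0 -0.1 0 1" --pt "-0.5 0 0.2 0 1" --pt "0 0 0 0 1"

```text
t: 22.42
position: [0.5786, -0.0045, 0.0972]
tool_rot: [-0.001, 0.999, 0.041, 0.007]
wrist_force: [11.3, 0.6, 8.1]
opening: 0.0152
```

```bash
python3 -c "
from h import *
st();fb()"
```

```text
t 22.43 pos [578.6  -4.5  97.2] xaxis yaw 0.0811 F [11.3  0.6  8.1] T [ 0.11 -1.68 -0.02] open 15.2 zax [ 0.015  0.002 -1.   ]
F board axes [15.4 -0.3  4.2] G board [-61.83   0.6   30.97]
```

Request:
servo_tool --pt "0.9 0 -0.4 0 1" --pt "0.9 0 -0.4 0 1" --pt "0.9 0 -0.4 0 1" --pt "0.9 0 -0.4 0 1" --pt "0 0 0 0 1"

```text
t: 23.05
position: [0.5787, -0.0044, 0.0972]
tool_rot: [-0.0, 0.999, 0.041, 0.004]
wrist_force: [6.0, -0.3, 5.1]
opening: 0.015
```

```bash
python3 -c "
from h import *
st();fb()"
```

```text
t 23.05 pos [578.7  -4.4  97.2] xaxis yaw 0.0811 F [ 6.  -0.3  5.1] T [ 0.23 -1.11  0.02] open 15.0 zax [ 0.008  0.001 -1.   ]
F board axes [ 9.3 -0.8  4.2] G board [-61.83   0.61  30.93]
```

Request:
servo_tool --pt "0.9 0 -0.4 0 1" --pt "0.9 0 -0.4 0 1" --pt "0.9 0 -0.4 0 1" --pt "0.9 0 -0.4 0 1" --pt "0 0 0 0 1"

```text
t: 23.68
position: [0.5786, -0.0045, 0.0971]
tool_rot: [-0.0, 0.999, 0.041, -0.0]
wrist_force: [2.1, 3.6, 4.1]
opening: 0.0154
```

```bash
python3 -c "
from h import *
st();fb()"
```

```text
t 23.68 pos [578.6  -4.5  97.1] xaxis yaw 0.0812 F [2.1 3.6 4.1] T [ 0.67 -0.95  0.06] open 15.4 zax [-0.  0. -1.]
F board axes [5.7 3.5 5.1] G board [-61.95   0.54  30.87]
```

Request:
servo_tool --pt "0 0 0 0 0.75" --pt "0 0 0 0 0.6" --pt "0 0 0 0 0.5" --pt "0 0 0 0 0.4" --pt "0 0 0 0 0.3" --force 20

```text
t: 24.3
position: [0.5786, -0.0051, 0.097]
tool_rot: [0.0, 0.999, 0.04, -0.0]
wrist_force: [-1.1, 0.8, -0.2]
opening: 0.0595
```

```bash
python3 -c "
from h import *
st();fb()
look('23',x0=195,y0=225,w=70,h=45,k=11)"
```

```text
t 24.30 pos [578.6  -5.1  97. ] xaxis yaw 0.0808 F [-1.1  0.8 -0.2] T [-0.03 -0.02  0.03] open 59.5 zax [-0. -0. -1.]
F board axes [0.7 0.9 3.1] G board [-6.204e+01  2.000e-02  3.089e+01]
```

View pics/z23.png

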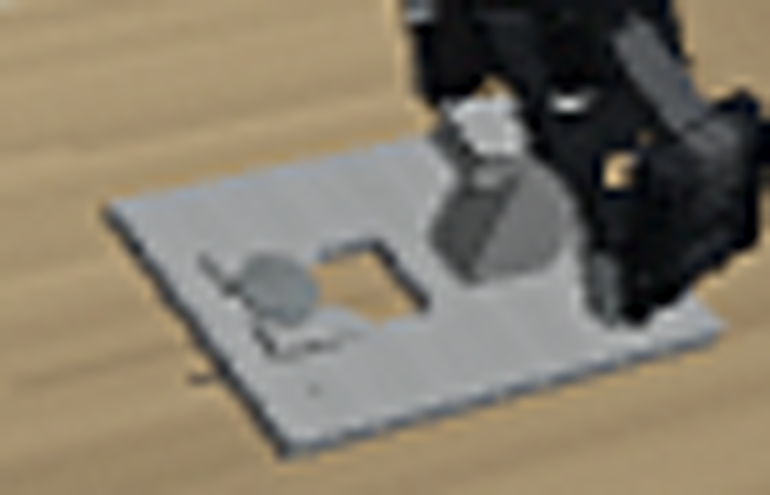

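Released, and the plate hasn't moved. Retreating straight up, then back for a clear view.

Request:
servo_tool --pt "0 0 -3 0 0.2" --pt "0 0 -8 0 0.1" --pt "0 0 -15 0 0" --pt "0 0 -20 0 0" --pt "0 0 -25 0 0" --pt "0 0 -25 0 0" --pt "0 0 -25 0 0" --pt "-10 15 -10 0 0" --pt "-20 25 0 0 0" --pt "-20 30 0 0 0" --pt "-20 30 0 0 0" --pt "-20 30 0 0 0"

```text
t: 25.85
position: [0.4976, -0.1439, 0.228]
tool_rot: [0.0, 0.999, 0.04, -0.0]
wrist_force: [0.1, 0.6, -0.2]
opening: 0.0856
```

Request:
servo_tool --pt "-10 30 0 0 0" --pt "-10 30 0 0 0" --pt "-5 30 0 0 0" --pt "0 25 0 0 0" --pt "0 20 0 0 0" --pt "0 0 0 0 0"

```text
t: 26.6
position: [0.4845, -0.2801, 0.2278]
tool_rot: [0.0, 0.999, 0.039, -0.0]
wrist_force: [-0.5, 0.8, 0.4]
opening: 0.0853
```

```bash
python3 -c "
from h import *
st()
look('24',x0=195,y0=225,w=70,h=45,k=11)
b=r.read_camera('top');cv2.imwrite('pics/top24.png',b)
a=cv2.imread('pics/scene24.png')
cv2.imwrite('pics/24.png',np.hstack([cv2.resize(a,(400,300)),cv2.resize(b,(400,300))]))
cv2.imwrite('pics/t24z.png',cv2.resize(b[100:180,210:290],None,fx=7,fy=7,interpolation=2))"
```

```text
t 26.60 pos [ 484.5 -280.1  227.8] xaxis yaw 0.0779 F [-0.5  0.8  0.4] T [-0.   -0.01  0.07] open 85.3 zax [-0.001 -0.    -1.   ]
```

View pics/z24.png

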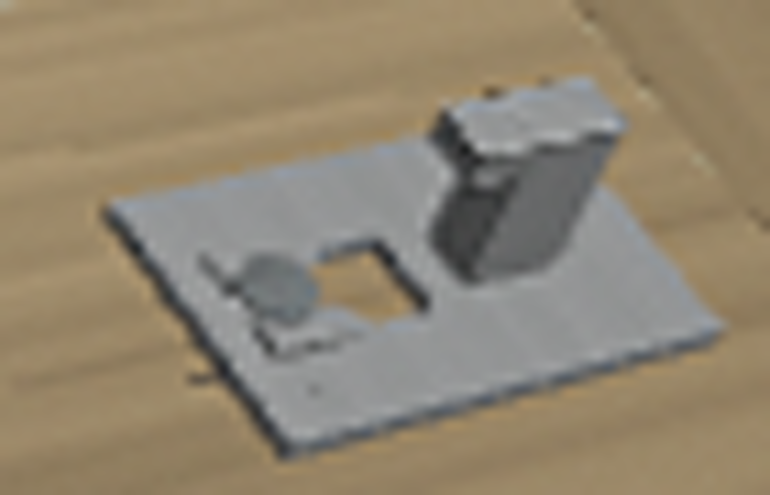

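View pics/24.png

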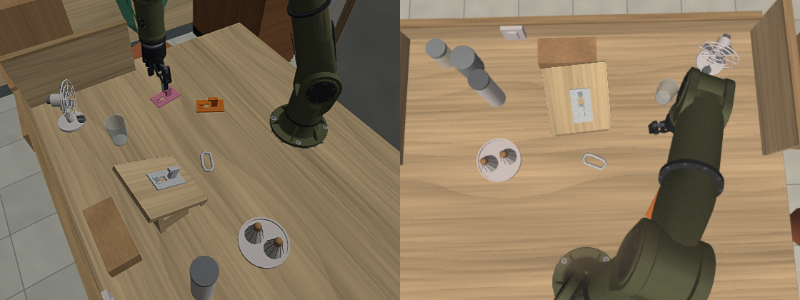

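View pics/t24z.png

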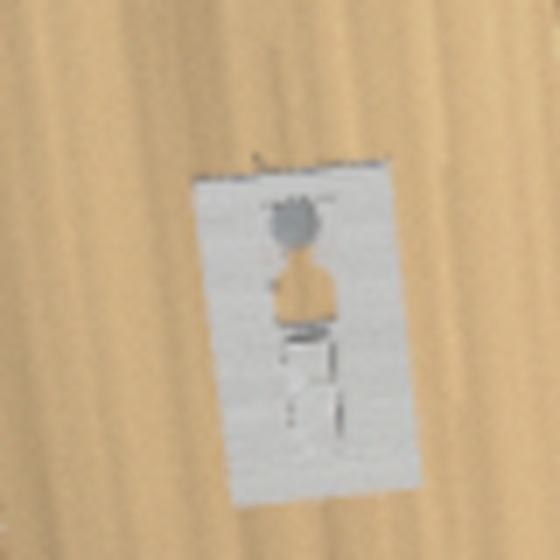

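```bash
python3 - <<'E'
from fit import *
def on(n,px,x0,y0,k,h):
    return onplane(n,((px[0]+.5)/k-.5+x0,(px[1]+.5)/k-.5+y0),p0=np.array([.6475,.0005,.12])+h*nb,nn=nb)
def bc(p):v=p-np.array([.6475,.0005,.12]);return np.array([v@xb,v@yb,v@nb])*1e3
for n,C,H,a in(('top',[(195,181),(388,164),(421,485),(236,503)],(296,223),(210,100,7)),('scene',[(290,449),(113,207),None,(721,333)],(279,290),(195,225,11))):
    P=[None if c is None else bc(on(n,c,*a,.005)) for c in C];h=bc(on(n,H,*a,.0125))
    if P[2] is None:P[2]=P[1]+P[3]-P[0]
    P=np.array(P);ax=(P[0]+P[1]-P[2]-P[3])/2;L=np.linalg.norm(ax);ax/=L;up=(P[0]+P[1])/2
    lat=np.array([-ax[1],ax[0],0])
    print(n,'len',L,'w',np.linalg.norm(P[0]-P[1]),'yaw deg rel board',np.degrees(np.arctan2(ax[1],ax[0])),'screw plate x (from upper end)',60+(h-up)@ax,'scaled',60-(up-h)@ax*120/L,'lat',(h-up)@lat)
E
```

```text
top len 118.37443725399564 w 68.18208301709537 yaw deg rel board 0.11220352959240118 screw plate x (from upper end) 43.57165240541747 scaled 43.34605209467755 lat 0.3348141687529122
scene len 119.54247629148207 w 69.38839846740026 yaw deg rel board 0.04613150027046423 screw plate x (from upper end) 43.78738625284342 scaled 43.7253358804864 lat 1.3570716114744716
```

Both views agree: the plate is straight to 0.1°, and the screw axis is at plate x of about 43 ± 1 mm, the slot end. Handing in.

```bash
python3 -c "
from h import *
st();print(r.close_job())"
```

```text
t 26.70 pos [ 485.2 -277.6  227.9] xaxis yaw 0.0812 F [0.6 1.4 0.6] T [0.03 0.01 0.04] open 85.0 zax [-0.     0.001 -1.   ]
the job is handed in; nothing more can be done
None
```

The hook plate is back on the board, slid down until it stopped at the slot end, and let go. I handed the job in at 26.7 s.

- **How it went:** I gripped the plate by its post and tilted it to 30° by lowering its upper edge onto bare board beside the screw. Then I passed the mouth over the screw head, settled the plate flush and slid it down the slope.
- **Forces:** Sliding took about 10–14 N. At the end, 1 mm of extra push moved the plate only 0.1 mm and raised the force to 15 N, so it was against the stop. My own push square on the board stayed at or below about 14 N. I could not measure the total contact force between plate, board and screw directly.
- **Final images:** After release both cameras show the plate within about 0.1° of straight on the board, and it did not shift when let go. The saucer with its shuttlecocks, the tumbler, tube, carabiner and look-alikes appear untouched.
- **Where checks disagreed:**
  - The images put the screw at plate x of about 43.3–43.7 mm instead of 42. That is within my roughly 1–2 mm image error, so I relied on the dead stop.
  - The arm's own reading gave about 23 mm of slide where the images gave about 25 mm, probably because the post slipped a little in the grip.
  - The two cameras differed by about 3 mm sideways. I used the scene camera, which matched the arm.

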